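Hang the press guard and set the valve to float

TASK

The bead-maker's little hydraulic press is finished for the day: lift its loose steel guard off the bench and lower both of its hinge knuckles gently, right down, onto the two pins on the press, so that it hangs closed across the front of the die space. Then reach in under the bar hoop and push the valve lever away, through its stiff detent, until it stays in the float notch, and let go. Leave the other things on the bench where they are.

Things in the scene. Friction and masses are not known exactly. Their poses are not given: they have to be found in the camera images.
- press: Press on a 20 mm grey skid plate, fixed, all one piece: C-frame 500 mm tall, hinge post with two pins at its front right, lever valve under a bar hoop at its left, tank and motor behind that. Origin: on the bench under the ram. x from its front to its back (away from the robot), y to its left, z up. Yaw within 0.18 rad. Head and cylinder reach forward only to x = -48 mm.
- pin_low (a point): Lower hinge pin, at the flat collar face on which the lower knuckle comes to rest; press frame (-200, -119, 75) mm. Upright, 10 mm diameter, 25 mm long above the collar, the top 10 mm tapered to 3 mm. Collar 22 mm wide, on a bracket arm 12 mm deep coming from a post behind (its front face 45 mm behind the pin's axis).
- pin_high (a point): Upper hinge pin, alike, straight above the lower one, at its collar face; press frame (-200, -119, 180) mm. Bring the guard in from the front of the press (towards its +x), raised 30 to 65 mm over its hung height: lower, it strikes the pin tips; higher, the lower knuckle strikes the upper bracket.
- guard_home (a point): Press frame (-200, 100, 50) mm: where point guard_corner lies when the guard hangs closed; the guard's axes are then parallel to the press's axes.
- guard: Loose steel guard, 0.4 to 0.7 kg, standing on the bench right of the press. Tube frame: a leaf 212 mm wide, 170 tall, 12 thick, and a wing 96 mm deep turned back from its left end. Origin: middle of the leaf's bottom, in its mid-plane. x square to the leaf, to the wing's side; y along the leaf from hinge end (-y) to wing end; z up. Hung, its bottom is 50 mm over the bench and it swings freely.
- guard_rail (a point): Centre of the guard's top tube (12 mm square, its top face at 170 mm), near the balance point; guard frame (0, 17, 164) mm: pinch here from above, across the leaf (along guard x). The centre of mass lies about 20 mm behind the leaf. 5 mm rods stand under the tube in the leaf's plane.
- knuckle_low (a point): Lower knuckle of the guard, centre of its underside; guard frame (0, -119, 25) mm. Upright open tube, 23 mm outside, 14 mm bore, 25 mm tall.
- knuckle_high (a point): Upper knuckle, same tube, centre of its underside; guard frame (0, -119, 130) mm. Both knuckles go over both pins in one downward move of 25 mm or more.
- guard_corner (a point): Bottom of the leaf at its wing end, guard frame (0, 100, 0) mm.
- valve_lever (a joint): Lever angle, rad; grows as the knob is pushed away (press +x). Starts at -0.02 to 0.18 (hold), where light friction keeps it; upright at 0.28. A sprung latch roller meets the quadrant's tooth at 0.26 (suddenly stiff), tops it at 0.42, then drops by itself into the float notch, 0.55 to 0.60 (end stop 0.60), and stays. Short of the top it is pushed back. At the knob: 2 to 3 N at first, 8 to 18 N over the tooth.
- lever_knob (a point): Centre of the lever's black ball knob, 34 mm diameter, on a 12 mm rod, 150 mm from the pivot, about 250 mm above the bench; about 80 mm of travel from hold to float. Push on its front with closed fingers, the tool leaning back 30 to 45 degrees so that it passes under the hoop; an upright gripper strikes the hoop before the detent is passed.
- hoop (a point): Middle of the front bar of the knock hoop over the lever (10 mm round bar, fixed to the press), 345 mm above the bench and 10 mm in front of the lever's pivot (press x). A second bar runs 82 mm behind it, joined to it by a bar over the knob's path; upright legs 85 mm to each side. Open to the front below the bars.
- lever_pivot (a point): Pivot of the lever; press frame (-165, 245, 105) mm; the axis is along press y.
- tin: Bystander: open steel tin of beads, 74 mm diameter, 70 mm tall; origin under its centre. Leave it.
- cup: Bystander: painted cup of beads, 72 mm diameter, 85 mm tall; origin under its centre. Leave it.
- glue: Bystander: white bottle, 38 mm diameter, 85 mm tall; origin under its centre. Leave it.
- pliers: Bystander: pliers lying flat, 165 mm long; origin at the rivet. Leave them.
- tray: Bystander: white tray of key rings, 150 x 210 x 22 mm; origin under its centre. Leave it.
- mallet: Bystander: hammer with a wooden handle, 240 mm long, lying; origin under its middle. Leave it.

How it is judged:
By the outcome, as a careful person would: the job done as asked, in the order asked, and still so for the second after the job is handed in, with the robot touching nothing.
It also fails if it takes over 72 s, if anything falls off the work surface, if the arm or the gripper's body presses on something with over 40 N, if the wrist force passes 120 N, or if a joint passes its speed limit or range.

ROBOT

A 7-joint arm with a two-finger parallel gripper is mounted at the origin on the work surface. World frame = base frame: x ahead of the robot, y to its left, z up, the work surface at z = 0. Lengths are in m, angles in rad, forces in N, time in s.
With the tool pointing down it reaches from about 0.35 to 0.9 m from the base axis. Payload 8.1 kg.
Tool frame: the origin (TCP) lies midway between the tips of the shut fingers; the grasp point (between the pads) lies 19 mm behind it; x points along the fingers, z is the direction in which the jaws open and shut, and the axes are right-handed (so a half turn about x gives the same grasp; the last joint's range is limited). The gripper opens to 92 mm and grips with 3 to 60 N. Pads are 19 mm wide; open, the fingers measure 130 mm over their backs; the gripper's body (75 mm by 190 mm) begins 47 mm behind the grasp point.
Start: joints at [-1.244, 0.434, 0.025, 1.573, -0.012, 1.134, -0.075], TCP at [0.26, 0.568, 0.227] pointing down, gripper open.
Joint ranges: [-2.62, 2.62], [-0.44, 2.09], [-1.27, 1.32], [0.08, 2.57], [-1.32, 4.46], [0.12, 2], [-2.74, 2.74]. Speed limits (rad/s): [2.22, 2.22, 3.01, 3.01, 3.14, 3.14, 3.14].

INTERFACE

Orientations are given as a rotation vector (axis times angle).
In Python, from cell import arm, optics, finder gives the robot as it stands.
- The arm moves only by the tool send_rows, never from a script. Its argument "rows" is a list that holds one entry, the list of rows, each a list of 7 numbers: the shift along the tool's x, y, z in mm, then the turn, a rotation vector about the tool's x, y, z in degrees, then the opening in per cent of the stroke, from 0 (shut) to 100 (fully open). A call has exactly 8 rows; each row is the pose to reach, as a shift and turn from the pose commanded when the call began, along the tool's axes at that moment; what a row does not reach only later rows make up. A row lasts 1/10 s, in which the tool goes at most 50 mm and 8.59 degrees, less where a joint would pass 70% of its speed; a pose out of reach is approached as far as the arm can. A call with a gripper value outside its range is refused whole. The fingers move at their own pace and stop on an object; "grip_force" is the grip in N (left out, the last holds). Time passes only in rows, so rows that repeat a pose let the fingers close, or fill a call up. It gives the time, the measured TCP pose, the force and the opening at its end, in the units of the state.
- arm.observe(): the state, without advancing time (a new reading comes with each control period).
- optics.get_image(name): name is "side" or "top" or "wrist"; returns (picture, depth): 400x640x3 uint8, red, green, blue; 400x640 float32, m along the optical axis (not along the pixel's ray), 0 where there is no reading.
- optics.get_calibration(name): a dict with "camera_matrix" (3x3 intrinsics, pixels), "D" ([k1, k2, p1, p2, k3] as OpenCV has them; the pictures are not rectified), "position" and "orientation" of the camera in the world; the wrist camera has in their place "T_tool_cam" (4x4, takes a point from camera to tool coordinates, whose origin is the TCP and whose axes are the tool frame's). Camera axes: x right, y up, looking along -z (the intrinsics and any distortion apply to the point x, -y, -z); pixel columns grow to the right and rows downward; lengths in m; the calibration is good to about 2 mm. A picture is of the moment at which its call begins: read the wrist's pose just before it. get_calibration takes no time and is no camera call.
- arm.sign_off(): hands the job in, once; it reports no verdict.
Trained networks look in the newest picture that a camera, given by its name, has taken for a name from the list of things; names that differ only in an ending like _2 or _b are one class to them, and where a whole thing is asked for, a point or a joint stands for the part that bears it (a point fixed in the world has none). Each returns a list of dicts, best first, with "confidence" (0 to 1); they miss things now and then, are a little off and sometimes report something else, mostly with a low value. They report only what shows in the picture. A call takes as long as a camera call.
- finder.search_frame(camera, thing): "bbox" ([left, top, width, height] in pixels, round what is visible of it).
- finder.regions_of(camera, thing): "region" (400x640 bool, what is visible of it) and "bbox" ([left, top, width, height] in pixels, round what is visible of it).
- finder.place_of(camera, thing): "xy" ([column, row] in pixels: a listed point, or the origin of a listed thing).
The state is a dict: "clock": time; "joints": joint angles; "dq": joint speeds; "joint_efforts": joint torques, N m; "position": TCP position; "ee_rot": TCP orientation; "force": force on the tool from outside, world axes, zero at the start; "ft_torque": the same for the moment, N m; "width": opening from 0.0 (shut) to 1.0 (fully open).
Only numpy, scipy, OpenCV 4.12 (cv2) and the standard library are available. Lean on these libraries where they do the work, as an engineer would, in place of code of your own. Each camera call takes 0.05 s, during which the arm holds its last target.

## Working session

There is one attempt and no reset: what is moved stays moved. The work goes in short steps, Python scripts to look and compute and a tool call to move; the robot and the scene stay as the last step left them, time stands still between calls to the robot, and variables do not carry over. Pictures are saved under pics/ and viewed, and the job is handed in when it is done.

Besides the shell and the picture viewer there is one more tool, called after "Emit:" as name(argument=value, ...) on one line, values as JSON. send_rows: Moves the arm, as the interface text tells. Its arguments: {"type":"object","properties":{"rows":{"type":"array"},"grip_force":{"type":"number"}},"required":["rows"]}

```bash
ls -la; mkdir -p pics; cat > h.py <<'E'
import numpy as np, cv2
from scipy.spatial.transform import Rotation as R
from cell import arm, optics, finder
def cam(name, st=None):
    c=optics.get_calibration(name)
    K=np.array(c["camera_matrix"]);D=np.array(c["D"],float)
    if name=="wrist":
        T=np.array(c["T_tool_cam"]); st=st or arm.observe()
        W=np.eye(4);W[:3,:3]=R.from_rotvec(st["ee_rot"]).as_matrix();W[:3,3]=st["position"]
        T=W@T
    else:
        T=np.eye(4);o=np.array(c["orientation"],float)
        T[:3,:3]=o if o.shape==(3,3) else (R.from_rotvec(o).as_matrix() if o.size==3 else R.from_quat(o).as_matrix())
        T[:3,3]=c["position"]
    return K,D,T
def px2w(C,uv,depth):
    K,D,T=C
    uv=np.atleast_2d(np.array(uv,float)); d=np.atleast_1d(depth)
    n=cv2.undistortPoints(uv.reshape(-1,1,2),K,D).reshape(-1,2)
    p=np.c_[n[:,0]*d,-n[:,1]*d,-d]
    return p@T[:3,:3].T+T[:3,3]
def w2px(C,P):
    K,D,T=C
    P=np.atleast_2d(P); q=(P-T[:3,3])@T[:3,:3]
    q=q*[1,-1,-1]
    return cv2.projectPoints(q.reshape(-1,1,3),np.zeros(3),np.zeros(3),K,D)[0].reshape(-1,2)
def ray(C,uv):
    a=px2w(C,uv,1.0)[0]; o=C[2][:3,3]; d=a-o
    return o,d/np.linalg.norm(d)
E
python3 - <<'E'
from h import *
st=arm.observe();print(st)
for n in ["side","top","wrist"]:
    print(n,optics.get_calibration(n))
    im,d=optics.get_image(n); cv2.imwrite(f"pics/{n}0.png",im[:,:,::-1]); np.savez(f"{n}0.npz",im=im,d=d)
E
```

```text
total 12
drwxr-xr-x  3 agent agent 4096 Dec  6 12:04 .
drwxr-xr-x 23 root  root  4096 Dec  6 12:04 ..
drwxr-xr-x  2 agent agent 4096 Dec  6 12:04 pics
{'clock': 0.0, 'joints': array([-1.24360014,  0.435205  ,  0.02496381,  1.57406306, -0.0115961 ,
        1.13400737, -0.07509045]), 'dq': array([ 0.00083537,  0.00252099,  0.00042037,  0.00032481, -0.00088386,
       -0.00099157, -0.00123499]), 'joint_efforts': array([ 7.61804113e-04, -6.67859459e+01,  9.85073335e-01, -3.14458787e+01,
       -6.06192020e-02,  4.30799474e-02,  1.32711134e-04]), 'position': array([0.26026866, 0.56768322, 0.2259692 ]), 'ee_rot': array([-0.88794833,  1.38366334,  0.88639703]), 'force': array([0.22043531, 0.64239975, 1.60253624]), 'ft_torque': array([-0.00093084,  0.02749752,  0.01201018]), 'width': 1.0000113469528022}
side {'camera_matrix': array([[385.8746215 ,   0.        , 321.34797483],
       [  0.        , 385.8746215 , 205.15615658],
       [  0.        ,   0.        ,   1.        ]]), 'D': array([-0.06275304,  0.        ,  0.        ,  0.        ,  0.        ]), 'position': array([-0.06746892, -0.8
[... 379 characters left out ...]
0902392,  2.0105388 ]), 'orientation': array([ 0.04134472, -0.03359117, -1.55200188])}
wrist {'camera_matrix': array([[307.77800939,   0.        , 318.55596417],
       [  0.        , 307.77800939, 201.65755979],
       [  0.        ,   0.        ,   1.        ]]), 'D': array([-0.05576884,  0.        ,  0.        ,  0.        ,  0.        ]), 'T_tool_cam': array([[ 4.06971266e-04,  3.09586938e-01, -9.50871054e-01,
        -1.57389018e-01],
       [ 3.83760498e-04,  9.50871015e-01,  3.09587090e-01,
         8.37576719e-02],
       [ 9.99999844e-01, -4.90899799e-04,  2.68169943e-04,
        -1.23592344e-03],
       [ 0.00000000e+00,  0.00000000e+00,  0.00000000e+00,
         1.00000000e+00]])}
```

View pics/side0.png

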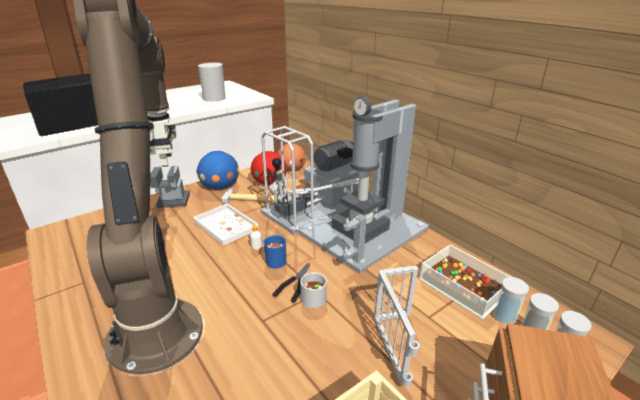

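View pics/top0.png

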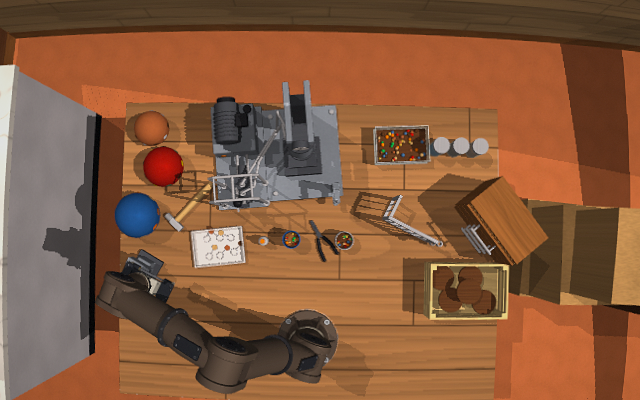

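View pics/wrist0.png

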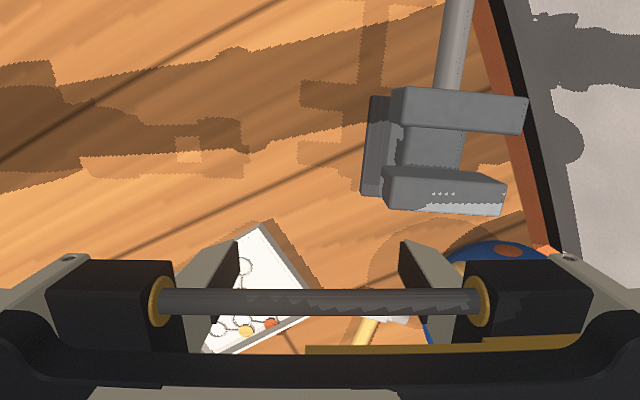

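```bash
python3 - <<'E'
from h import *
for n,(x0,y0,x1,y1) in {"top":(340,170,460,260),"side":(350,240,450,390)}.items():
    im=np.load(f"{n}0.npz")["im"][y0:y1,x0:x1,::-1]
    s=min(800/im.shape[1],600/im.shape[0]); cv2.imwrite(f"pics/{n}0_g.png",cv2.resize(im,None,fx=s,fy=s,interpolation=cv2.INTER_CUBIC))
for n in ["top","side"]:
    C=cam(n);d=np.load(f"{n}0.npz")["d"]
    for t in ["guard_rail","knuckle_low","knuckle_high","guard_corner","pin_low","pin_high","guard_home","lever_knob","hoop","lever_pivot","press","guard"]:
        r=finder.place_of(n,t)
        for q in r[:2]:
            u,v=q["xy"];i,j=int(round(v)),int(round(u))
            dd=d[i,j] if 0<=i<400 and 0<=j<640 else 0
            print(n,t,round(q["confidence"],2),np.round(q["xy"],1),round(float(dd),3),px2w(C,q["xy"],dd)[0].round(3))
print(arm.observe()["clock"])
E
```

```text
top guard_rail 0.8 [410.6 225.2] 2.021 [ 0.479 -0.424 -0.014]
top knuckle_low 0.65 [430.5 239.3] 1.832 [ 0.426 -0.463  0.172]
top knuckle_high 0.83 [437.6 244. ] 1.842 [ 0.408 -0.494  0.161]
top knuckle_high 0.46 [345.3 239.1] 1.971 [ 0.418 -0.148  0.034]
top guard_corner 0.84 [383.8 218.8] 1.944 [ 0.503 -0.299  0.065]
top pin_low 0.89 [335.6 198.3] 1.834 [ 0.575 -0.099  0.179]
top pin_low 0.62 [261.7 238. ] 1.942 [0.417 0.188 0.065]
top pin_high 0.26 [438.5 243.5] 1.842 [ 0.41  -0.498  0.161]
top lever_knob 0.65 [236.9 201.2] 1.744 [0.552 0.26  0.271]
top lever_knob 0.44 [285.4 206. ] 2.014 [ 0.55   0.099 -0.002]
top hoop 0.88 [232.9 199.3] 1.67 [0.555 0.262 0.345]
top lever_pivot 0.63 [243.7 198.3] 1.667 [0.559 0.224 0.348]
top lever_pivot 0.51 [305.4 159. ] 1.735 [0.707 0.016 0.286]
top guard 0.98 [402.1 230. ] 1.998 [ 0.459 -0.385  0.008]
side guard_rail 0.97 [393.4 294.2] 0.893 [ 0.47  -0.385  0.172]
side knuckle_low 0.89 [405.7 380.7] 0.833 [ 0.4   -0.508  0.048]
side knuckle_high 0.84 [413.6 350.6] 0.785 [ 0.404 -0.51   0.146]
side guard_corner 0.73 [375.7 320.1] 1.034 [ 0.496 -0.316  0.011]
side guard_corner 0.29 [281.6 198.9] 1.402 [0.555 0.247 0.113]
side pin_low 0.68 [345.3 252.8] 1.176 [ 0.561 -0.107  0.082]
side pin_low 0.37 [315.6 296.9] 1.067 [ 0.4   -0.173  0.042]
side pin_high 0.65 [299.2 275.6] 1.188 [ 0.433 -0.044  0.013]
side pin_high 0.58 [345.8 224.2] 1.125 [ 0.56  -0.105  0.185]
side guard_home 0.64 [300.8 231.8] 1.398 [0.573 0.154 0.012]
side lever_knob 0.72 [277.4 161.8] 1.321 [0.546 0.246 0.262]
side lever_knob 0.29 [404.5 380.3] 0.838 [ 0.401 -0.505  0.044]
side hoop 0.98 [278.4 138.8] 1.281 [0.553 0.243 0.344]
side lever_pivot 0.56 [283.2 198.5] 1.398 [0.559 0.241 0.116]
side press 0.45 [344.7 247.8] 1.177 [ 0.565 -0.1    0.095]
side guard 0.71 [391.1 345.8] 0.971 [ 0.474 -0.397  0.002]
1.35
```

View pics/top0_g.png

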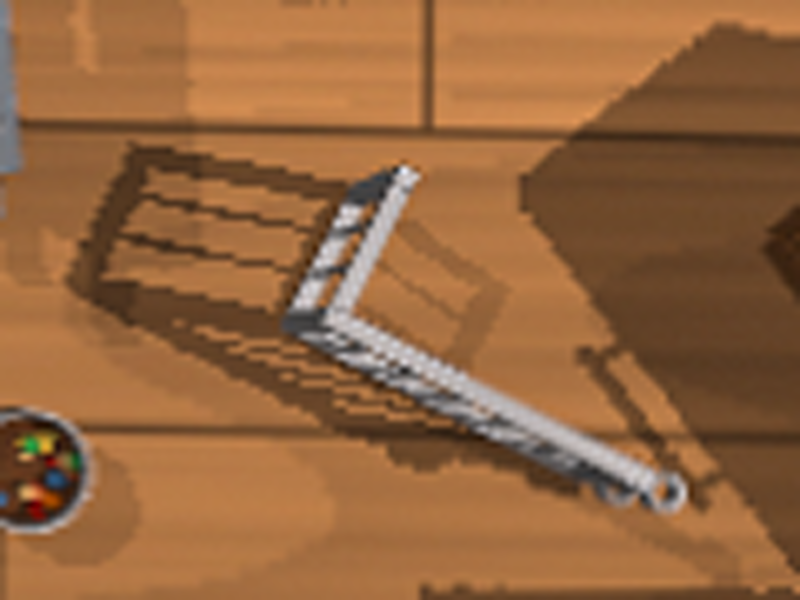

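View pics/side0_g.png

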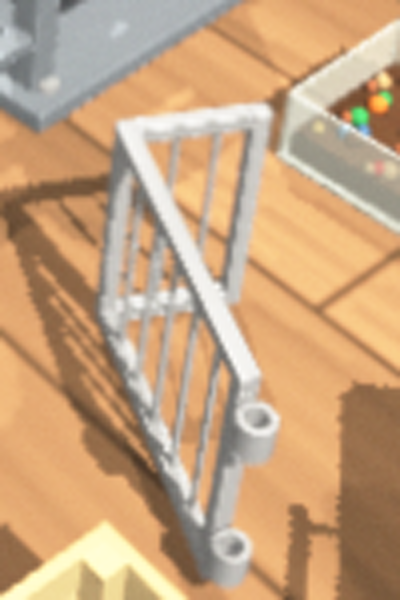

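```bash
python3 - <<'E'
from h import *
allp={}
for n in ["top","side"]:
    C=cam(n);z=np.load(f"{n}0.npz");d=z["d"]
    vv,uu=np.mgrid[0:400,0:640]
    P=px2w(C,np.c_[uu.ravel(),vv.ravel()],d.ravel()).reshape(400,640,3); P[d==0]=np.nan
    np.save(f"{n}_P.npy",P)
    # bench plane check
    b=(abs(P[...,2])<0.02)&(P[...,0]>0.2)&(P[...,0]<0.9)&(abs(P[...,1])<0.6)
    q=P[b];A=np.c_[q[:,:2],np.ones(len(q))];print(n,"bench",np.linalg.lstsq(A,q[:,2],rcond=None)[0].round(4),np.median(q[:,2]))
    g=(P[...,0]>0.36)&(P[...,0]<0.66)&(P[...,1]<-0.26)&(P[...,1]>-0.56)
    t=g&(P[...,2]>0.155)&(P[...,2]<0.185)
    q=P[t];print("guard top pts",len(q), np.median(q[:,2]))
    # RANSAC leaf line
    best=None;rng=np.random.default_rng(0)
    for _ in range(500):
        a,c=q[rng.integers(len(q),size=2)][:,:2]
        if np.linalg.norm(a-c)<.1: continue
        nn=np.array([-(c-a)[1],(c-a)[0]]);nn/=np.linalg.norm(nn)
        inl=abs((q[:,:2]-a)@nn)<.007
        if best is None or inl.sum()>best.sum(): best=inl
    w=q[best];m=w[:,:2].mean(0);U,S,Vt=np.linalg.svd(w[:,:2]-m);dir=Vt[0];dir*=np.sign(dir[1])
    s=(w[:,:2]-m)@dir
    print("leaf line mean",m.round(4),"dir",dir.round(4),"yaw",-np.arctan2(dir[0],dir[1]),"ends",(m+dir*s.min()).round(4),(m+dir*s.max()).round(4),"z",np.median(w[:,2]).round(4),len(w))
    h=(P[...,2]>0.33)&(P[...,2]<0.365)&(P[...,0]>0.48)&(P[...,0]<0.70)&(P[...,1]>0.1)&(P[...,1]<0.4)
    q=P[h];print("hoop pts",len(q),np.median(q[:,2]),q.min(0).round(3),q.max(0).round(3)); np.save(f"{n}_hoop.npy",q)
    rect=cv2.minAreaRect((q[:,:2]*1000).astype(np.float32));print(rect)
E
```

```text
top bench [ 0.006   0.0021 -0.0011] 0.0011914727148090165
guard top pts 281 0.16952519108975284
leaf line mean [ 0.4614 -0.3957] dir [0.4509 0.8926] yaw -0.46780890786617035 ends [ 0.4051 -0.507 ] [ 0.5096 -0.3003] z 0.1694 197
hoop pts 453 0.34804476487125435 [0.541 0.176 0.331] [0.648 0.354 0.36 ]
((595.5511474609375, 263.4197082519531), (92.85938262939453, 177.9730224609375), 5.609683513641357)
side bench [ 0.0112  0.0049 -0.0024] 0.000469432689455318
guard top pts 739 0.16916318155052557
leaf line mean [ 0.4536 -0.412 ] dir [0.4409 0.8975] yaw -0.4566439174547723 ends [ 0.4045 -0.512 ] [ 0.5079 -0.3015] z 0.1693 500
hoop pts 332 0.3461039614040161 [0.543 0.175 0.33 ] [0.647 0.35  0.351]
((593.3640747070312, 261.7623596191406), (92.51687622070312, 168.22409057617188), 6.223138332366943)
```

```bash
python3 - <<'E'
from h import *
for n,(x0,y0,x1,y1) in {"top":(200,160,350,230),"side":(320,200,380,270)}.items():
    im=np.load(f"{n}0.npz")["im"][y0:y1,x0:x1,::-1]
    s=min(800/im.shape[1],600/im.shape[0]); cv2.imwrite(f"pics/{n}0_p.png",cv2.resize(im,None,fx=s,fy=s,interpolation=cv2.INTER_CUBIC))
E
```

```text
(no output)
```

View pics/top0_p.png

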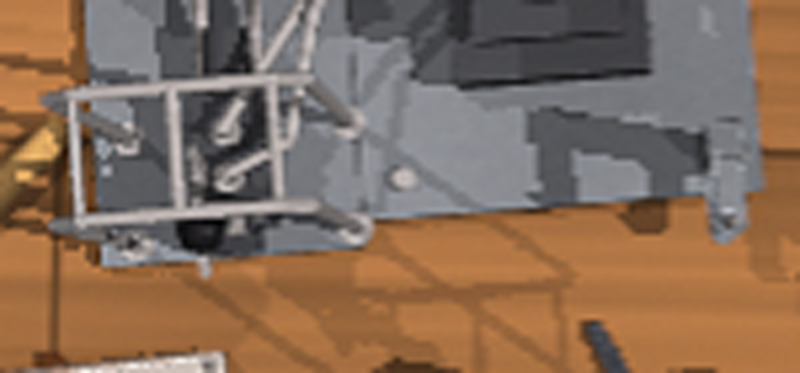

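View pics/side0_p.png

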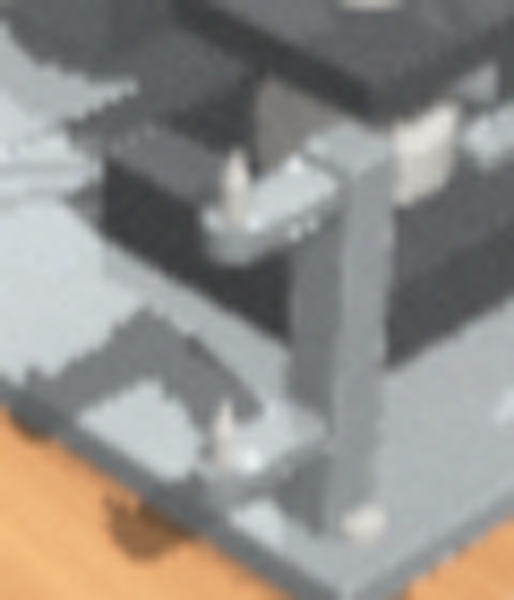

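```bash
cat >> h.py <<'E'
def tri(obs):
    A=np.zeros((3,3));b=np.zeros(3)
    for C,uv in obs:
        o,d=ray(C,uv);M=np.eye(3)-np.outer(d,d);A+=M;b+=M@o
    return np.linalg.solve(A,b)
def atz(C,uv,z):
    o,d=ray(C,uv);return o+d*(z-o[2])/d[2]
def rows_to(targets,start=None,show=True):
    """targets: list of (pos,Rm) -> shift in tool axes mm, rotvec deg relative to the start pose"""
    p0,R0=start
    out=[]
    for p,Rm in targets:
        s=R0.T@(np.array(p)-p0)*1000; r=R.from_matrix(R0.T@Rm).as_rotvec()*180/np.pi
        out.append(np.r_[s,r].round(1)); 
    return out
def pose():
    s=arm.observe();return np.array(s["position"]),R.from_rotvec(s["ee_rot"]).as_matrix()
E
python3 - <<'E'
from h import *
p,Rm=pose();print(p,Rm.round(3))
Ct,Cs=cam("top"),cam("side")
print("top tip z.205",atz(Ct,[336.4,200.3],.205).round(4))
print("side hi tip",atz(Cs,[347.7,217.5],.205).round(4),"hi base",atz(Cs,[347.4,225.9],.18).round(4))
print("side lo tip",atz(Cs,[346.1,247],.1).round(4),"lo base",atz(Cs,[345.9,254.3],.075).round(4))
print(tri([(Ct,[336.4,200.3]),(Cs,[347.7,217.5])]))
E
```

```text
[0.2604872  0.56812344 0.22676342] [[ 0.    -0.909  0.417]
 [ 0.     0.417  0.909]
 [-1.    -0.     0.   ]]
top tip z.205 [ 0.5657 -0.1008  0.205 ]
side hi tip [ 0.5672 -0.1039  0.205 ] hi base [ 0.5632 -0.1088  0.18  ]
side lo tip [ 0.5659 -0.1045  0.1   ] lo base [ 0.5638 -0.1075  0.075 ]
[ 0.56696599 -0.10182799  0.2039536 ]
```

```bash
cat >> h.py <<'E'
def Rz(a,lean=0.0):
    """tool down, tool z at world angle a; lean: tilt"""
    z=np.array([np.cos(a),np.sin(a),0]);x=np.array([0,0,-1.]);return np.c_[x,np.cross(z,x),z]
E
python3 - <<'E'
from h import *
p,Rm=pose();a0=np.arctan2(Rm[1,2],Rm[0,2]);print(a0)
pe=np.array([.46,-.08,.40]);
ts=[(p+(pe-p)*f,Rz(a0+(0.05-a0)*f)) for f in (np.arange(8)+1)/16]
for r in rows_to(ts,(p,Rm)):print(r)
E
```

```text
1.1408664866029996
[-10.8 -28.2 -31.6   3.9   0.    0. ]
[-21.7 -56.4 -63.2   7.8   0.    0. ]
[-32.5 -84.7 -94.9  11.7   0.    0. ]
[ -43.3 -112.9 -126.5   15.6    0.     0. ]
[ -54.1 -141.1 -158.1   19.5    0.     0. ]
[ -65.  -169.3 -189.7   23.4    0.     0. ]
[ -75.8 -197.5 -221.4   27.3    0.     0. ]
[ -86.6 -225.8 -253.    31.3    0.     0. ]
```

Emit:
send_rows(rows=[[[-15,-28,-32,4,0,0,100],[-30,-56,-63,8,0,0,100],[-42,-85,-95,12,0,0,100],[-54,-113,-126,16,0,0,100],[-64,-141,-158,20,0,0,100],[-72,-169,-190,24,0,0,100],[-80,-198,-221,28,0,0,100],[-87,-226,-253,32,0,0,100]]])

```text
clock: 2.15
position: [0.3608, 0.2423, 0.3144]
ee_rot: [-0.453, 1.522, 0.454]
force: [-0.0, 0.7, -1.0]
width: 1.0
```

```bash
python3 - <<'E'
from h import *
s=arm.observe();print(s["clock"],s["position"],s["joints"].round(3),s["force"])
p,Rm=pose();a0=np.arctan2(Rm[1,2],Rm[0,2]);print(a0)
pe=np.array([.46,-.08,.40]);
ts=[(p+(pe-p)*f,Rz(a0+(0.05-a0)*f)) for f in (np.arange(8)+1)/8]
for r in rows_to(ts,(p,Rm)):print(r)
E
```

```text
2.15 [0.36083313 0.24232397 0.31437037] [-0.954  0.037  0.251  1.88  -0.01   1.225 -0.12 ] [-0.0489117   0.72070882 -0.96735202]
0.5794956528154132
[-10.7 -40.5 -11.7   3.8   0.1  -0. ]
[-21.5 -81.  -23.4   7.6   0.1  -0. ]
[-3.220e+01 -1.215e+02 -3.500e+01  1.140e+01  1.000e-01 -0.000e+00]
[-4.29e+01 -1.62e+02 -4.67e+01  1.52e+01  1.00e-01 -0.00e+00]
[-5.370e+01 -2.025e+02 -5.840e+01  1.900e+01  1.000e-01 -0.000e+00]
[-6.44e+01 -2.43e+02 -7.01e+01  2.28e+01  1.00e-01 -0.00e+00]
[-7.510e+01 -2.835e+02 -8.180e+01  2.650e+01  1.000e-01 -0.000e+00]
[-8.59e+01 -3.24e+02 -9.34e+01  3.03e+01  1.00e-01 -0.00e+00]
```

Emit:
send_rows(rows=[[[-11,-40,-12,4,0,0,100],[-22,-81,-23,8,0,0,100],[-32,-122,-35,11,0,0,100],[-43,-162,-47,15,0,0,100],[-54,-202,-58,19,0,0,100],[-64,-243,-70,23,0,0,100],[-75,-290,-82,27,0,0,100],[-86,-324,-93,30,0,0,100]]])

```text
clock: 2.95
position: [0.4613, -0.0807, 0.4006]
ee_rot: [-0.043, 1.569, 0.043]
force: [1.6, -0.3, 0.2]
width: 1.001
```

```bash
python3 - <<'E'
from h import *
s=arm.observe();print(s["clock"],s["position"],s["joints"].round(3),s["force"])
im,d=optics.get_image("wrist"); cv2.imwrite("pics/wrist1.png",im[:,:,::-1]); np.savez("wrist1.npz",im=im,d=d,p=s["position"],r=s["ee_rot"])
C=cam("wrist",s)
for t in ["pin_low","pin_high","hoop"]:
    for q in finder.place_of("wrist",t)[:2]:
        u,v=q["xy"];dd=d[int(round(v)),int(round(u))]
        print(t,round(q["confidence"],2),np.round(q["xy"],1),dd,px2w(C,q["xy"],dd)[0].round(4))
P0=[.566,-.105]
for z in (.075,.1,.18,.205): print(z,w2px(C,[P0+[z]])[0].round(1))
E
```

```text
2.95 [ 0.46126337 -0.0807457   0.40058778] [-0.558  0.047  0.666  1.671 -0.029  1.432  0.165] [ 1.57950977 -0.3005761   0.24415174]
pin_low 0.63 [382.5 175.6] 0.47779566 [ 0.5624 -0.1019  0.0912]
pin_high 0.59 [392.7 197.3] 0.39633676 [ 0.559  -0.11    0.1795]
0.075 [382.5 175.3]
0.1 [385.7 179. ]
0.18 [398.6 194. ]
0.205 [403.7 199.9]
```

View pics/wrist1.png

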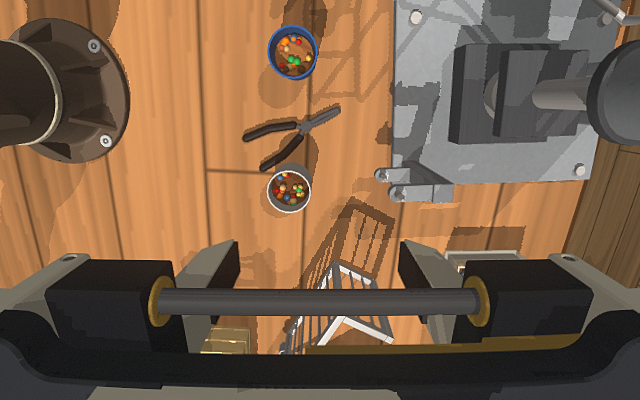

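```bash
python3 - <<'E'
from h import *
im=np.load("wrist1.npz")["im"][155:215,360:460,::-1]
cv2.imwrite("pics/w1z.png",cv2.resize(im,None,fx=8,fy=8,interpolation=cv2.INTER_CUBIC))
E
```

```text
(no output)
```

View pics/w1z.png

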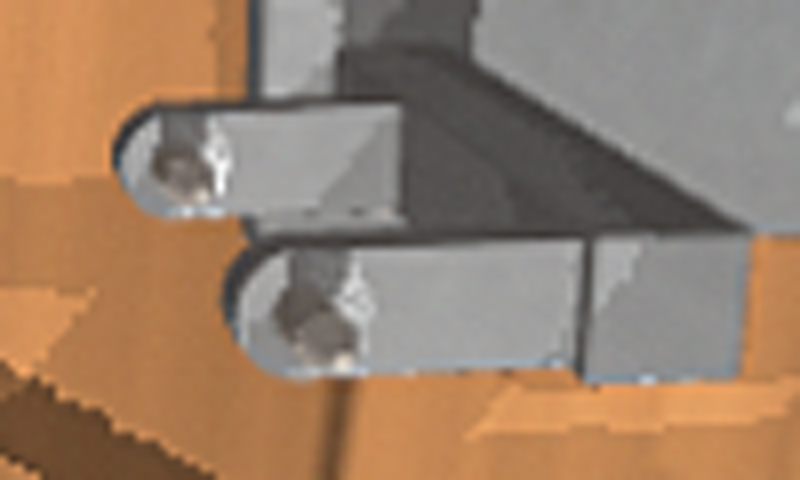

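```bash
python3 - <<'E'
from h import *
p,Rm=pose()
pe=np.array([.470,-.380,.26]);a0=.05;a1=-.462
for r in rows_to([(p+(pe-p)*f,Rz(a0+(a1-a0)*f)) for f in (.25,.5,.75,.875,1)],(p,Rm)):print(r)
E
```

```text
[ 34.9 -75.4  -2.1   7.7   0.   -0. ]
[  69.9 -150.8   -4.1   15.1    0.    -0. ]
[ 104.8 -226.2   -6.2   22.4    0.    -0. ]
[ 122.3 -264.    -7.2   26.1    0.    -0. ]
[ 139.8 -301.7   -8.3   29.7    0.    -0. ]
```

Emit:
send_rows(rows=[[[10,-40,-1,4,0,0,100],[25,-85,-2,8,0,0,100],[45,-130,-4,12,0,0,100],[70,-175,-5,17,0,0,100],[95,-220,-6,22,0,0,100],[120,-260,-7,26,0,0,100],[140,-302,-8,29.7,0,0,100],[140,-302,-8,29.7,0,0,100]]])

```text
clock: 3.95
position: [0.4683, -0.3828, 0.2559]
ee_rot: [0.365, 1.545, -0.367]
force: [0.7, 0.2, -0.9]
width: 1.003
```

```bash
python3 - <<'E'
from h import *
s=arm.observe();print(s["clock"],s["position"],s["joints"].round(3),s["force"])
im,d=optics.get_image("wrist"); cv2.imwrite("pics/wrist2.png",im[:,:,::-1]); np.savez("wrist2.npz",im=im,d=d,p=s["position"],r=s["ee_rot"])
C=cam("wrist",s)
for t in ["guard_rail"]:
    for q in finder.place_of("wrist",t)[:2]:
        u,v=q["xy"];dd=d[int(round(v)),int(round(u))]
        print(t,round(q["confidence"],2),np.round(q["xy"],1),dd,px2w(C,q["xy"],dd)[0].round(4))
th=-.462;o=np.array([.462,-.3945]);G=np.array([[np.cos(th),-np.sin(th)],[np.sin(th),np.cos(th)]])
for y in (-60,-20,17,60,106): print(y,[w2px(C,np.r_[o+G@[x/1000,y/1000],.17])[0].round(1) for x in (-6,6)])
E
```

```text
3.95 [ 0.46832918 -0.38277272  0.25590297] [ 0.023  0.474  0.864  1.626 -0.374  1.222  0.497] [ 0.68367889  0.17786867 -0.87473322]
guard_rail 0.84 [319.5 203. ] 0.25638235 [ 0.4703 -0.3811  0.1699]
guard_rail 0.37 [190.7  11.1] 0.32561648 [ 0.4238 -0.159   0.0394]
-60 [array([311.5, 281.7]), array([324.7, 281.7])]
-20 [array([311., 242.]), array([324.8, 242. ])]
17 [array([310.5, 201.6]), array([324.9, 201.6])]
60 [array([309.9, 149.9]), array([325.1, 149.8])]
106 [array([309.1,  88.4]), array([325.2,  88.4])]
```

View pics/wrist2.png

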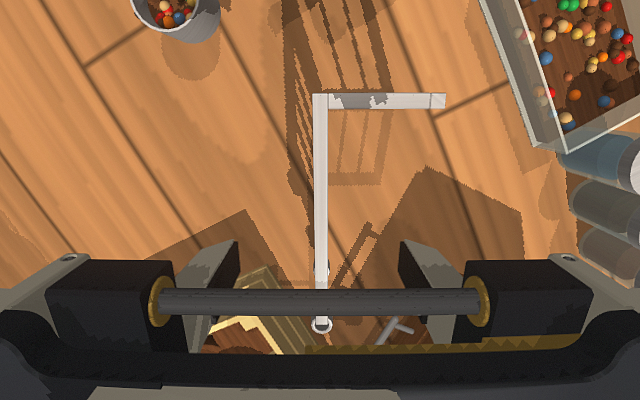

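```bash
python3 - <<'E'
from h import *
z=np.load("wrist2.npz");s=dict(position=z["p"],ee_rot=z["r"]);C=cam("wrist",s)
th=-.462;o=np.array([.462,-.3945]);G=np.array([[np.cos(th),-np.sin(th)],[np.sin(th),np.cos(th)]])
print([w2px(C,np.r_[o+G@[x/1000,-.119],.155])[0].round(1) for x in (-11.5,0,11.5)],w2px(C,np.r_[o+G@[0,-.1305],.155]))
im=z["im"];a=im[80:340,290:350,::-1];cv2.imwrite("pics/w2z.png",cv2.resize(np.hstack([a[:130],a[130:]]),None,fx=4.5,fy=4.5,interpolation=cv2.INTER_CUBIC))
g=im.mean(2)
for r in (120,150,180,210,235,260): print(r,g[r,304:336].astype(int))
for uv in [(320,94),(320,101),(313,150),(327.5,150),(313,230),(327.5,230),(322,325)]:
    w=atz(C,uv,.17 if uv[1]<300 else .155)[:2]-o; print(uv,(G.T@w*1000).round(1))
E
```

```text
[array([307.2, 323.1]), array([318.5, 323.1]), array([329.7, 323.1])] [[318.50805898 332.09193487]]
120 [ 77 135 137 139  85  82  84  80  90 204 206 205 210 209 205 202 200 200
 203 202 203 202 215 176 126 131 131 131 129 132 133 131]
150 [ 87  84  98 139 140 120  83  65  50 191 206 205 205 209 206 202 202 200
 203 200 202 203 218 176 125 131 132 133 133 136 135 136]
180 [ 58  64  76  60  75 122 120 121 122 108 208 204 203 209 208 205 201 199
 201 200 201 205 221 177 111 114 115 118 117 118 116 118]
210 [146 146  91  92  74  76  76  74  71  54 199 206 201 208 208 203 200 200
 201 203 204 207 226 167 140 145 146 147 145 144 144 142]
235 [136 137 144  85  65  70  74  73  71  62 123 214 205 207 212 207 204 204
 208 206 209 212 222 174 140 138 125 111  95  80  93 106]
260 [140 143 146 145 146 124 125 124 123 121  68 212 209 210 216 211 210 213
 215 212 216 221 231 188  62 144 144 142 141 144 143 143]
(320, 94) [  2.1 102. ]
(320, 101) [ 2.1 96.9]
(313, 150) [-3.5 59.9]
(327.5, 150) [ 7.9 59.8]
(313, 230) [-4.2 -8.6]
(327.5, 230) [ 8.3 -8.7]
(322, 325) [   3.6 -121.4]
```

View pics/w2z.png

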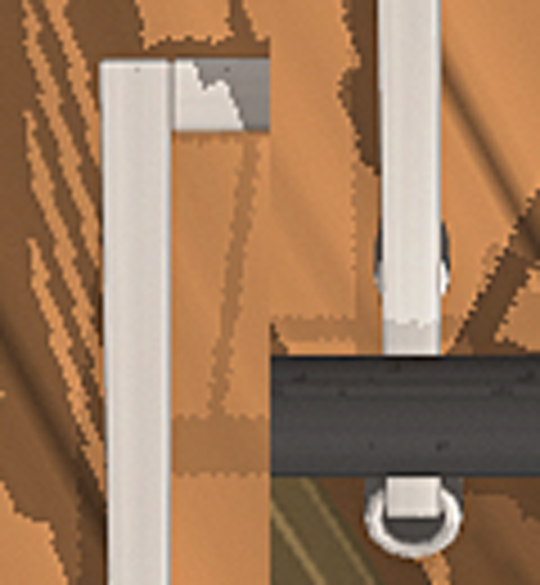

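```bash
python3 - <<'E'
from h import *
p,Rm=pose();print(p,arm.observe()["dq"].round(3))
th=-.462;o=np.array([.462,-.3945]);G=np.array([[np.cos(th),-np.sin(th)],[np.sin(th),np.cos(th)]])
o2=o+G@[.0023,-.0025];t=o2+G@[0,.017];print(o2,t)
print(rows_to([(np.r_[t,.145],Rz(th)),(np.r_[t,.20],Rz(th))],(p,Rm)))
E
```

```text
[ 0.4705982  -0.37902317  0.25832372] [-0.04  -0.038 -0.008 -0.007  0.005  0.007 -0.001]
[ 0.46294453 -0.39776311] [ 0.47052209 -0.38254534]
[array([ 1.133e+02, -3.200e+00,  1.800e+00,  1.000e-01, -2.000e-01,
       -0.000e+00]), array([58.3, -3.2,  1.7,  0.1, -0.2, -0. ])]
```

```bash
python3 - <<'E'
from h import *
optics.get_image("top")
s=arm.observe()
im,d=optics.get_image("wrist");C=cam("wrist",s);print(s["position"],s["dq"].round(3))
np.savez("wrist3.npz",im=im,d=d,p=s["position"],r=s["ee_rot"])
g=im.mean(2)
for r in (120,160,200,240): print(r,g[r,304:336].astype(int))
print(g[80:110,320].astype(int)); print(g[320:345,322].astype(int)); print(g[325,304:340].astype(int))
E
```

```text
[ 0.4713318  -0.37822191  0.25917398] [-0.026 -0.028 -0.    -0.004  0.002 -0.     0.001]
120 [134 132 142  87  83  80 107 126 179 212 204 208 210 206 200 199 198 201
 204 202 203 210 190 103 129 130 131 133 133 132 133 134]
160 [152  90  87  85 146 123 124  55 119 213 203 205 211 208 203 201 200 201
 201 202 204 220 173 126 128 130 131 133 132 132 134 136]
200 [ 91  92  76  72  67  63  52  41  62 205 201 201 209 204 205 200 198 201
 202 203 206 216 131 141 141 139 138 138 136 136 136 135]
240 [136 143  89  68  71  74  71  70  49 204 205 202 211 208 205 204 207 206
 206 212 217 213  93 146 141 127 109  95  77  92 105 118]
[135 135 133 134 135 136 135 141  80  77  81  81 144  76  78  84  85  85
  84  81  89 154 205 176 203 200 199 200 200 199]
[208 209 210 212 210 215 226 130  58  73  70  68  80 147 183 179  99 110
 119  97  54  69  73  60  66]
[ 68  68  67  64  60  89 156 192 224 101 194 195 201 205 201 202 236 210
 215 218 238  92 168 222 250 150  68  79  79  79  83  85  86  86  90  89]
```

```bash
python3 - <<'E'
from h import *
z=np.load("wrist3.npz");s=dict(position=z["p"],ee_rot=z["r"]);C=cam("wrist",s)
th=-.462;o=np.array([.462,-.3945]);G=np.array([[np.cos(th),-np.sin(th)],[np.sin(th),np.cos(th)]])
for uv in [(320,100.7),(312.0,120),(326.3,120),(312.3,160),(326.2,160),(312.8,200),(325.8,200),(312.8,240),(325.7,240),(319.8,336),(309.5,325),(329.2,325)]:
    w=atz(C,uv,.17 if uv[1]<300 else .155)[:2]-o; print(uv,(G.T@w*1000).round(1))
p,Rm=pose();o2=o+G@[.0023,-.0025];t=o2+G@[0,.017]
print(p,rows_to([(np.r_[t,.145],Rz(th))],(p,Rm)))
E
```

```text
(320, 100.7) [  2.4 102.9]
(312.0, 120) [-3.8 88.4]
(326.3, 120) [ 7.4 88.5]
(312.3, 160) [-3.6 57. ]
(326.2, 160) [ 7.7 57. ]
(312.8, 200) [-3.2 23. ]
(325.8, 200) [ 7.8 23.1]
(312.8, 240) [ -3.2 -13.9]
(325.7, 240) [  8.1 -13.8]
(319.8, 336) [   3.7 -132.3]
(309.5, 325) [  -7.1 -118. ]
(329.2, 325) [  13.4 -117.9]
[ 0.47179069 -0.37784214  0.25976636] [array([ 1.148e+02, -4.900e+00,  9.000e-01,  3.000e-01, -0.000e+00,
       -1.000e-01])]
```

Emit:
send_rows(rows=[[[25,-5,1,0,0,0,100],[55,-5,1,0,0,0,100],[85,-5,1,0,0,0,100],[105,-5,1,0,0,0,100],[115,-5,1,0,0,0,100],[115,-5,1,0,0,0,100],[115,-5,1,0,0,0,100],[115,-5,1,0,0,0,100]]])

```text
clock: 4.95
position: [0.4703, -0.3849, 0.1462]
ee_rot: [0.359, 1.538, -0.36]
force: [0.4, 0.6, -0.0]
width: 1.001
```

```bash
python3 - <<'E'
from h import *
s=arm.observe()
im,d=optics.get_image("wrist");C=cam("wrist",s);print(s["position"],s["dq"].round(3),s["joints"].round(2),s["force"])
cv2.imwrite("pics/wrist4.png",im[:,:,::-1])
p,Rm=pose();th=-.455;o=np.array([.462,-.3945]);G=np.array([[np.cos(th),-np.sin(th)],[np.sin(th),np.cos(th)]])
o2=np.array([.46294,-.39776]);print("TCP in guard",(G.T@(p[:2]-o2)*1000).round(1))
E
```

```text
[ 0.47026628 -0.38490937  0.14618644] [ 0.006  0.001 -0.     0.003 -0.001 -0.004  0.001] [ 0.08  0.58  0.79  1.76 -0.48  1.    0.59] [ 0.43946878  0.58891588 -0.02572749]
TCP in guard [ 0.8 14.7]
```

View pics/wrist4.png

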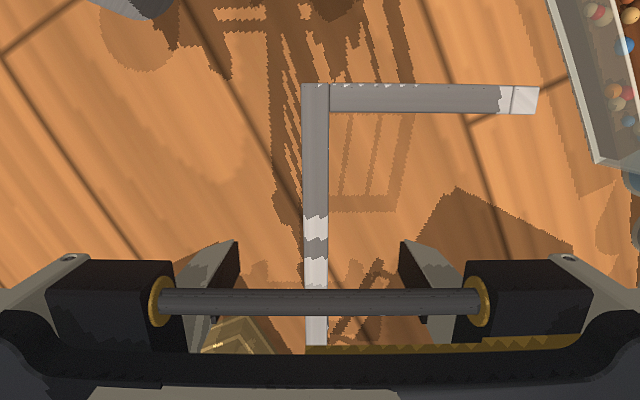

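Emit:
send_rows(rows=[[[0,0,-2,0,0,0,60],[0,0,-2,0,0,0,25],[0,0,-2,0,0,0,0],[0,0,-2,0,0,0,0],[0,0,-2,0,0,0,0],[0,0,-2,0,0,0,0],[0,0,-2,0,0,0,0],[0,0,-2,0,0,0,0]]], grip_force=50)

```text
clock: 5.8
position: [0.4676, -0.3838, 0.1447]
ee_rot: [0.36, 1.541, -0.36]
force: [-0.3, 0.2, -0.1]
width: 0.353
```

```bash
python3 - <<'E'
from h import *
s=arm.observe()
im,d=optics.get_image("wrist");C=cam("wrist",s);print(s["clock"],s["position"],s["ee_rot"],s["width"]*92,s["joints"].round(2),s["force"],s["ft_torque"])
np.savez("wrist5.npz",im=im,d=d,p=s["position"],r=s["ee_rot"])
cv2.imwrite("pics/wrist5.png",im[:,:,::-1])
E
```

```text
5.8 [ 0.46762936 -0.38378675  0.14468107] [ 0.36038482  1.54063922 -0.36042906] 32.487772569075034 [ 0.08  0.58  0.79  1.77 -0.48  1.    0.59] [-0.28912851  0.24875656 -0.0985864 ] [-0.05584538  0.05170662 -0.01909498]
```

View pics/wrist5.png

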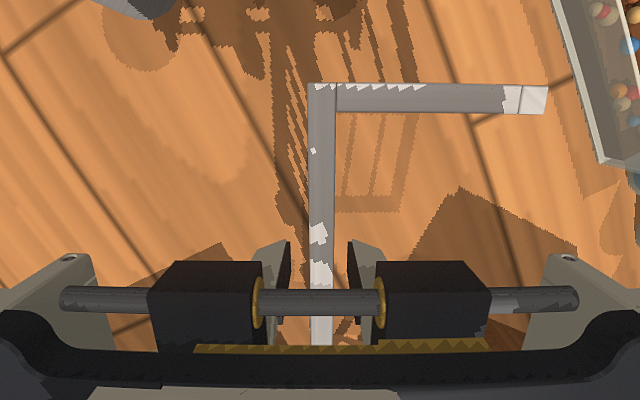

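Emit:
send_rows(rows=[[[0,0,0,0,0,0,0],[0,0,0,0,0,0,0],[0,0,0,0,0,0,0],[0,0,0,0,0,0,0],[0,0,0,0,0,0,0],[-3,0,0,0,0,0,0],[-10,0,0,0,0,0,0],[-20,0,0,0,0,0,0]]], grip_force=55)

```text
clock: 6.65
position: [0.467, -0.3831, 0.1646]
ee_rot: [0.361, 1.543, -0.36]
force: [-0.9, 0.2, -5.8]
width: 0.126
```

```bash
python3 - <<'E'
from h import *
s=arm.observe()
im,d=optics.get_image("wrist");print(s["clock"],s["position"],s["ee_rot"],s["width"]*92,s["force"],s["ft_torque"])
np.savez("wrist6.npz",im=im,d=d,p=s["position"],r=s["ee_rot"]);cv2.imwrite("pics/wrist6.png",im[:,:,::-1])
im,d=optics.get_image("side");cv2.imwrite("pics/side6.png",im[:,:,::-1]);np.savez("side6.npz",im=im,d=d)
s=arm.observe();print(s["position"],s["dq"].round(3))
E
```

```text
6.65 [ 0.46696271 -0.38313818  0.16455205] [ 0.36128206  1.54259606 -0.35994736] 11.56900191177014 [-0.9103824   0.2414363  -5.80047899] [-0.02695449  0.23504282  0.02047684]
[ 0.46807883 -0.38440199  0.16630711] [ 0.003  0.012 -0.011  0.018 -0.014 -0.029  0.011]
```

View pics/wrist6.png

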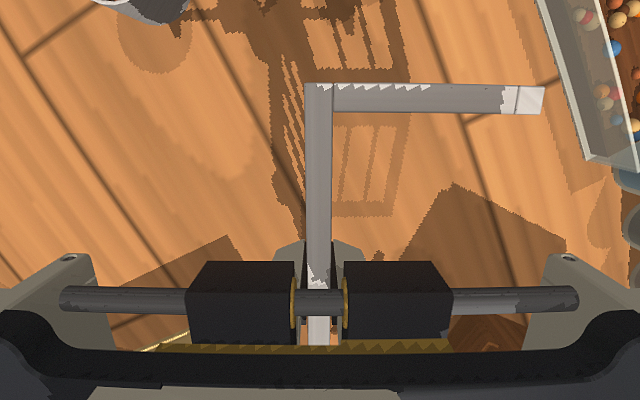

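View pics/side6.png

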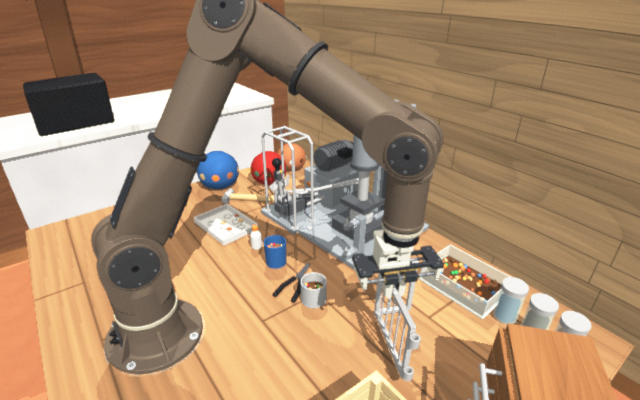

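```bash
python3 - <<'E'
from h import *
z=np.load("wrist6.npz");im=z["im"].astype(int);g=im.mean(2)
K=np.array(optics.get_calibration("wrist")["camera_matrix"])
print("col320 rows",[(r,int(g[r,318])) for r in range(78,92)])
for r in (95,130,170,210,240): print(r,g[r,298:345].astype(int))
C=cam("wrist",dict(position=np.zeros(3),ee_rot=np.zeros(3)))
def atx(uv,x):
    o,d=ray(C,uv);return o+d*(x-o[0])/d[0]
for uv in [(318,84),(305,95),(332.5,95),(306,130),(332,130),(307,210),(331,210)]:
    print(uv,(atx(uv,-.025)*1000).round(1))
d=z["d"]
for uv in [(318,95),(318,130),(318,210),(420,98),(530,100)]:
    print(uv,(px2w(C,uv,d[uv[1],uv[0]])[0]*1000).round(1))
s=np.load("side6.npz");Cs=cam("side");a=s["im"][250:390,350:450,::-1];cv2.imwrite("pics/s6z.png",cv2.resize(a,None,fx=4.2,fy=4.2,interpolation=cv2.INTER_CUBIC))
for t in ["knuckle_low","knuckle_high","guard_corner"]:
    for q in finder.place_of("side",t)[:1]:
        u,v=q["xy"];dd=s["d"][int(round(v)),int(round(u))];print(t,q,dd,px2w(Cs,q["xy"],dd)[0].round(4))
E
```

```text
col320 rows [(78, 87), (79, 86), (80, 84), (81, 83), (82, 100), (83, 153), (84, 208), (85, 220), (86, 227), (87, 135), (88, 131), (89, 135), (90, 133), (91, 134)]
95 [ 82  75 132 137 138 142 121 128 138 136 135 138 138 140 141 138 138 137
 135 135 135 134 135 136 135 135 135 137 135 136 136 136 141 123  98  87
 129 139 140 140 137 138 140 138 139 138 137]
130 [ 86  86  80 137 139 140 107 121 134 135 136 135 138 137 140 137 137 136
 134 134 135 132 135 133 134 135 133 134 135 135 135 137 138 113  84 143
 135 136 134 134 135 135 133 136 136 137 137]
170 [147  91  90  93  93  91  86 108 126 137 134 134 135 135 138 136 137 135
 135 134 132 131 131 132 133 132 133 132 131 133 133 136 126 101 115 134
 135 135 137 135 135 137 141 116 119 122 119]
210 [ 94  98  72  67  66  59  52  47 128 134 132 132 130 133 135 136 135 133
 135 133 132 129 130 130 131 130 130 130 129 129 129 134 115  89 124 124
 120 121 121 122 120 123 120 120 119 120 119]
240 [130 134 108 109 113  93  89  73  98 124 131 129 128 130 133 134 132 134
 132 129 127 129 126 128 128 129 128 128 129 129 128 128 104 130 164 117
 106 107 109 108 120 142 152 149 148 144 144]
(318, 84) [-25.   90.2   0.4]
(305, 95) [-25.   85.9  -4.9]
(332.5, 95) [-25.   85.9   6.4]
(306, 130) [-25.   71.8  -4.6]
(332, 130) [-25.   71.8   6.3]
(307, 210) [-25.   36.   -4.6]
(331, 210) [-25.   36.    6.4]
(318, 95) [-24.6  85.9   0.4]
(318, 130) [-25.5  71.8   0.4]
(318, 210) [-25.3  36.1   0.4]
(420, 98) [-26.1  85.   42.2]
(530, 100) [-22.3  85.2  91.6]
knuckle_low {'xy': [405.0, 377.1], 'confidence': 0.63} 0.82942426 [ 0.3988 -0.5054  0.0583]
knuckle_high {'xy': [416.2, 344.2], 'confidence': 0.77} 0.77303207 [ 0.4051 -0.5121  0.1676]
```

View pics/s6z.png

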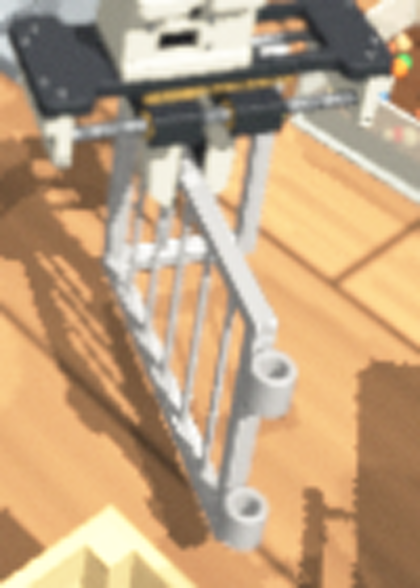

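```bash
python3 - <<'E'
from h import *
C=cam("wrist",dict(position=np.zeros(3),ee_rot=np.zeros(3)))
for n in ("wrist2","wrist3","wrist5","wrist6"):
    z=np.load(n+".npz");d=z["d"]
    vv,uu=np.mgrid[60:130,300:560]
    P=px2w(C,np.c_[uu.ravel(),vv.ravel()],d[60:130,300:560].ravel())*1000
    top=-25 if n in("wrist5","wrist6") else P[:,0].min()
    zz=z["p"][2]*1000-170 if n!="wrist6" else None
    m=np.median(P[P[:,0]<P[:,0].min()+18][:,0]) if zz is None else zz
    q=P[abs(P[:,0]-m)<8]
    A=np.c_[q,np.ones(len(q))][:,1:];c=np.linalg.lstsq(A,q[:,0],rcond=None)[0];print(n,m,len(q),"x = %.4f y + %.4f z + %.2f"%tuple(c))
s=arm.observe();print(s["ee_rot"],R.from_rotvec(s["ee_rot"]).as_matrix().round(4))
E
```

```text
wrist2 85.90297400725069 2508 x = -0.0083 y + -0.0026 z + 86.90
wrist3 89.1739770970276 2252 x = 0.0054 y + -0.0006 z + 89.43
wrist5 -25.318927192294268 7647 x = 0.0011 y + 0.0003 z + -24.77
wrist6 -157.39120669842043 81 x = -1.8918 y + -0.0153 z + -0.02
[ 0.3604279   1.54059635 -0.36002782] [[ 1.000e-04  4.434e-01  8.963e-01]
 [ 2.000e-04  8.963e-01 -4.434e-01]
 [-1.000e+00  3.000e-04 -0.000e+00]]
```

```bash
python3 - <<'E'
from h import *
C=cam("wrist",dict(position=np.zeros(3),ee_rot=np.zeros(3)))
for n in ("wrist5","wrist6"):
    z=np.load(n+".npz");d=z["d"]
    vv,uu=np.mgrid[60:240,300:560]
    P=px2w(C,np.c_[uu.ravel(),vv.ravel()],d[60:240,300:560].ravel())*1000
    q=P[abs(P[:,0]+25)<8]
    A=np.c_[q,np.ones(len(q))][:,1:];c=np.linalg.lstsq(A,q[:,0],rcond=None)[0];print(n,len(q),"x = %.4f y + %.4f z + %.2f"%tuple(c))
E
```

```text
wrist5 10567 x = -0.0001 y + 0.0003 z + -24.66
wrist6 10599 x = 0.0012 y + 0.0039 z + -24.60
```

```bash
python3 - <<'E'
from h import *
p,Rm=pose();print(p)
A=(np.array([.40,-.25,.30]),Rz(-.25));B=(np.array([.42,.015,.24]),Rz(.10))
print(rows_to([A],(p,Rm)));print(rows_to([B],A))
E
```

```text
[ 0.46762337 -0.38355182  0.16472122]
[array([-135.3,   89.8, -119.8,  -12. ,   -0. ,   -0. ])]
[array([ 60. , 261.7, -46.2, -20.1,   0. ,   0. ])]
```

Emit:
send_rows(rows=[[[-10,2,-3,0,0,0,0],[-32,10,-15,-1,0,0,0],[-58,25,-35,-3,0,0,0],[-84,42,-58,-5,0,0,0],[-105,60,-80,-8,0,0,0],[-122,75,-100,-10,0,0,0],[-131,85,-114,-11.5,0,0,0],[-135,90,-120,-12,0,0,0]]])

```text
clock: 7.7
position: [0.3992, -0.2487, 0.3008]
ee_rot: [0.197, 1.561, -0.194]
force: [0.3, -0.3, -6.6]
width: 0.122
```

Emit:
send_rows(rows=[[[2,10,-3,-1,0,0,0],[7,35,-8,-3,0,0,0],[16,75,-16,-6,0,0,0],[27,120,-25,-10,0,0,0],[40,170,-34,-14,0,0,0],[50,215,-41,-17,0,0,0],[57,250,-45,-19.5,0,0,0],[60,262,-46,-20,0,0,0]]])

```text
clock: 8.5
position: [0.42, 0.0194, 0.2384]
ee_rot: [-0.082, 1.571, 0.083]
force: [0.1, -0.0, -5.4]
width: 0.121
```

```bash
cat > meas.py <<'E'
from h import *
import sys
tag=sys.argv[1]
optics.get_image("top");optics.get_image("top")
s=arm.observe()
im,d=optics.get_image("side");np.savez(f"side{tag}.npz",im=im,d=d);cv2.imwrite(f"pics/side{tag}.png",im[:,:,::-1])
iw,dw=optics.get_image("wrist");np.savez(f"wrist{tag}.npz",im=iw,d=dw,p=s["position"],r=s["ee_rot"]);cv2.imwrite(f"pics/wrist{tag}.png",iw[:,:,::-1])
p=np.array(s["position"]);Rm=R.from_rotvec(s["ee_rot"]).as_matrix()
print(s["clock"],p.round(4),"z-ang",np.arctan2(Rm[1,2],Rm[0,2]).round(4),"q",s["joints"].round(2),"F",s["force"].round(2),s["ft_torque"].round(2),s["width"]*92)
for nm,x in(("lo",.1204),("hi",.0154)):
    print(nm,"knuckle bottom est",(p+Rm@[x,-.1345,0]).round(4))
Cs=cam("side")
for t in ["knuckle_low","knuckle_high","pin_low","pin_high"]:
    for q in finder.place_of("side",t)[:1]:
        u,v=q["xy"];dd=d[int(round(v)),int(round(u))];print(t,np.round(q["xy"],1),round(q["confidence"],2),px2w(Cs,q["xy"],dd)[0].round(4))
E
python3 meas.py 7
```

```text
8.6 [0.4202 0.017  0.2387] z-ang 0.102 q [-0.72  0.07  0.6   2.05 -0.05  1.03  0.  ] F [-1.04 -0.38 -6.89] [-0.1   0.22 -0.  ] 11.07473822646375
lo knuckle bottom est [ 0.4337 -0.1169  0.1184]
hi knuckle bottom est [ 0.4339 -0.1168  0.2234]
knuckle_high [316.7 230.1] 0.65 [0.6188 0.118  0.0203]
pin_low [342.4 253. ] 0.92 [ 0.6099 -0.0381  0.0166]
pin_high [345.6 223.9] 0.64 [ 0.5604 -0.1037  0.1854]
```

View pics/side7.png

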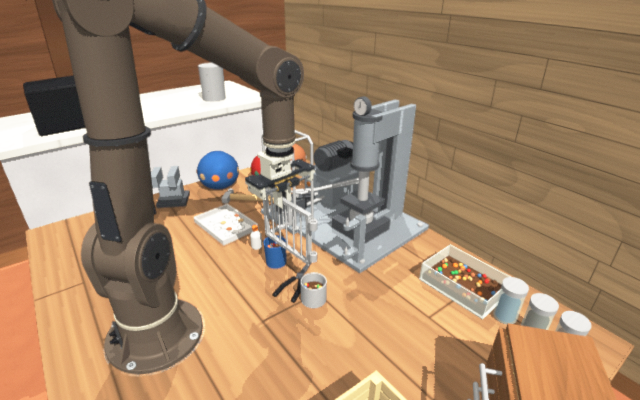

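View pics/wrist7.png

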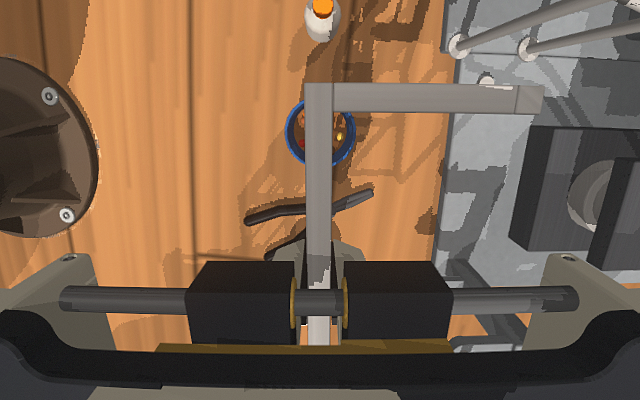

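```bash
python3 - <<'E'
from h import *
z=np.load("wrist7.npz");C=cam("wrist",dict(position=z["p"],ee_rot=z["r"]));g=z["im"].astype(int)
# plate front edge: red-blue changes from wood to grey
pts=[]
for r in list(range(50,82,3))+list(range(115,250,5)):
    rb=g[r,:,0]-g[r,:,2]
    c=[x for x in range(415,480) if (rb[x-4:x-1]>35).all() and (rb[x+1:x+4]<25).all()]
    if c: pts.append((np.mean(c),r))
w=np.array([atz(C,u,.02)[:2] for u in pts]);print(len(w))
l=cv2.fitLine(w.astype(np.float32),cv2.DIST_HUBER,0,1e-4,1e-4).ravel();print(l,"yaw",-np.arctan(l[0]/l[1]))
Cs=cam("side");p=z["p"];Rm=R.from_rotvec(z["r"]).as_matrix()
L=p+Rm@[.1204,-.1345,0];H=p+Rm@[.0154,-.1345,0]
im=np.load("side7.npz")["im"].copy()
x0,y0=270,180;f=7
a=cv2.resize(im[y0:265+15,x0:375,::-1],None,fx=f,fy=f,interpolation=cv2.INTER_CUBIC)
def dot(P,col):
    u=(w2px(Cs,P)[0]-[x0,y0]+.5)*f;cv2.drawMarker(a,tuple(int(k) for k in u),col,cv2.MARKER_CROSS,10,1)
for k in (L,H):
    for dz in(0,.025): dot(k+[0,0,dz],(0,0,255))
for zz in(.075,.1,.18,.205): dot(np.array([.565,-.105,zz]),(0,255,0))
cv2.imwrite("pics/s7z.png",a)
E
```

```text
37
[ 0.09882276 -0.995105    0.5676954   0.10467498] yaw 0.098984316
```

View pics/s7z.png

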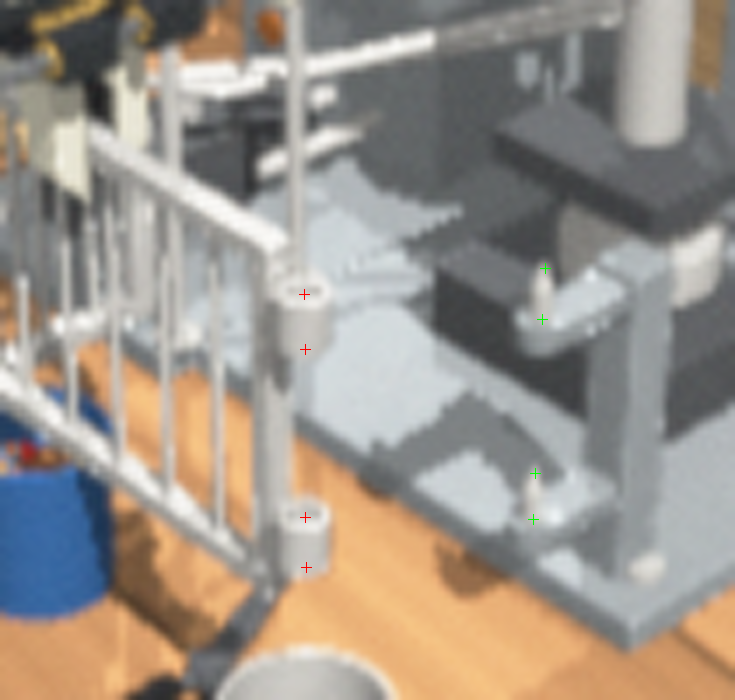

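```bash
python3 - <<'E'
from h import *
p,Rm=pose();print(p)
gy=np.array([-np.sin(.1),np.cos(.1)])
T=np.array([.565,-.105])+.1345*gy;print(T)
print(rows_to([(np.r_[T,.238],Rz(.1))],(p,Rm)))
E
```

```text
[0.42035245 0.01418485 0.23986659]
[0.55157241 0.02882806]
[array([  1.9,   1.9, 132. ,  -0.2,   0. ,  -0. ])]
```

Emit:
send_rows(rows=[[[0,0,6,0,0,0,0],[1,1,25,0,0,0,0],[1,1,50,0,0,0,0],[2,2,78,0,0,0,0],[2,2,102,0,0,0,0],[2,2,120,0,0,0,0],[2,2,130,0,0,0,0],[2,2,132,0,0,0,0]]])

```text
clock: 9.7
position: [0.5524, 0.0302, 0.2374]
ee_rot: [-0.078, 1.569, 0.077]
force: [-0.8, 0.6, -5.3]
width: 0.122
```

```bash
cat > ov.py <<'E'
from h import *
import sys
tag=sys.argv[1]
z=np.load(f"wrist{tag}.npz")
Cs=cam("side");p=z["p"];Rm=R.from_rotvec(z["r"]).as_matrix()
L=p+Rm@[.1204,-.1345,0];H=p+Rm@[.0154,-.1345,0]
im=np.load(f"side{tag}.npz")["im"].copy()
x0,y0=310,190;f=8
a=cv2.resize(im[y0:262,x0:400,::-1],None,fx=f,fy=f,interpolation=cv2.INTER_CUBIC)
b=a.copy()
def dot(P,col):
    u=(w2px(Cs,P)[0]-[x0,y0]+.5)*f;cv2.drawMarker(a,tuple(int(k) for k in u),col,cv2.MARKER_CROSS,10,1)
for k in (L,H):
    for dz in(0,.025): dot(k+[0,0,dz],(0,0,255))
for zz in(.075,.1,.18,.205): dot(np.array([.565,-.105,zz]),(0,255,0))
cv2.imwrite(f"pics/s{tag}z.png",a)
p,Rm=pose();print(p);gy=np.array([-np.sin(.1),np.cos(.1)]);T=np.array([.565,-.105])+.1345*gy
print(rows_to([(np.r_[T,.238],Rz(.1))],(p,Rm)))
E
python3 meas.py 8; python3 ov.py 8
```

```text
9.8 [0.551  0.0301 0.2375] z-ang 0.0985 q [-0.61  0.33  0.61  1.77 -0.21  1.1   0.17] F [ 0.01 -0.11 -6.49] [-0.17  0.21 -0.  ] 11.42385694584573
lo knuckle bottom est [ 0.5642 -0.1038  0.1171]
hi knuckle bottom est [ 0.5643 -0.1038  0.2221]
knuckle_low [342.9 243.8] 0.77 [ 0.5665 -0.0884  0.1023]
knuckle_high [349.9 211.2] 0.87 [ 0.5651 -0.1144  0.2322]
pin_low [345.7 249.7] 0.72 [ 0.5659 -0.1032  0.0891]
pin_high [348.2 223.3] 0.56 [ 0.5654 -0.1093  0.1884]
[0.55103031 0.03044182 0.23794742]
[array([-0.1, -1.7,  0.4, -0.1,  0. , -0. ])]
```

View pics/s8z.png

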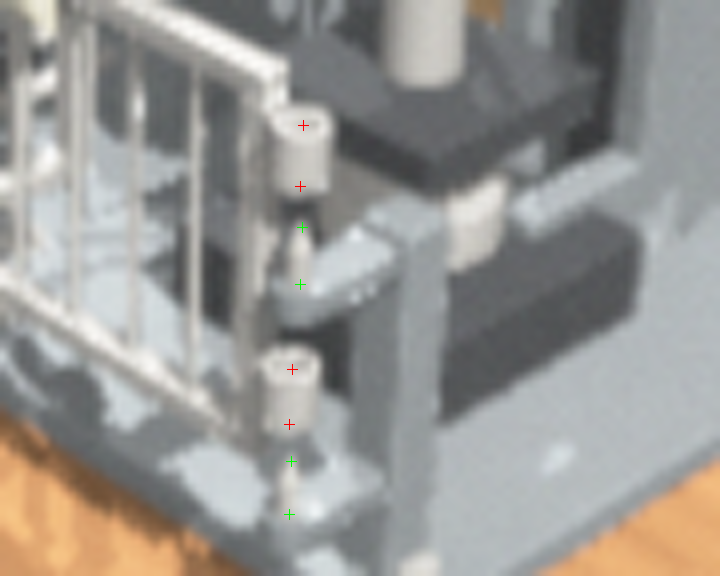

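View pics/wrist8.png

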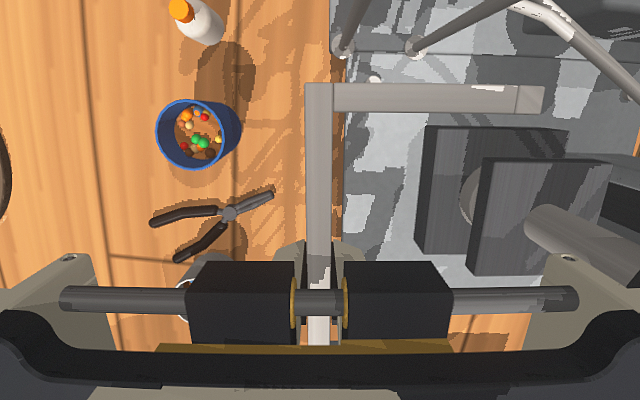

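Emit:
send_rows(rows=[[[0,-1.5,0.5,0,0,0,0],[4,-1.5,0.5,0,0,0,0],[8,-1.5,0.5,0,0,0,0],[12,-1.5,0.5,0,0,0,0],[15,-1.5,0.5,0,0,0,0],[18,-1.5,0.5,0,0,0,0],[21,-1.5,0.5,0,0,0,0],[24,-1.5,0.5,0,0,0,0]]])

```text
clock: 10.9
position: [0.5522, 0.0289, 0.2135]
ee_rot: [-0.078, 1.569, 0.078]
force: [-0.2, -0.5, -6.7]
width: 0.124
```

```bash
python3 meas.py 9; python3 ov.py 9
```

```text
11.0 [0.5518 0.029  0.2133] z-ang 0.0989 q [-0.59  0.36  0.6   1.81 -0.23  1.05  0.19] F [-0.21 -0.74 -6.3 ] [-0.09  0.19  0.03] 11.473622197811826
lo knuckle bottom est [ 0.5651 -0.1049  0.0929]
hi knuckle bottom est [ 0.5651 -0.1049  0.1979]
knuckle_low [343.4 248.2] 0.84 [ 0.5567 -0.1028  0.0985]
knuckle_high [348.  218.9] 0.65 [ 0.5609 -0.1126  0.207 ]
pin_low [342.9 253.2] 0.92 [ 0.5599 -0.0978  0.075 ]
pin_high [346.1 225.6] 0.65 [ 0.5614 -0.1051  0.1798]
[0.5522329  0.02897088 0.213899  ]
[array([-24.1,  -0.1,  -0.7,  -0.1,   0. ,  -0. ])]
```

View pics/s9z.png

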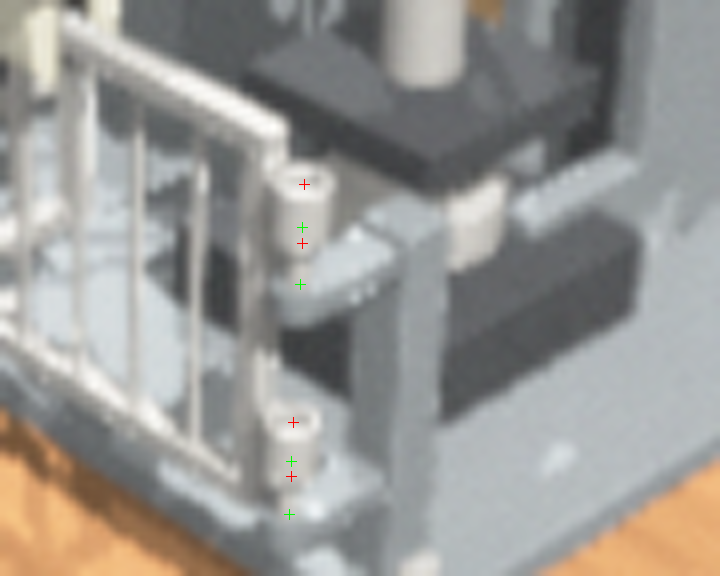

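Emit:
send_rows(rows=[[[1.5,0,-0.5,0,0,0,0],[3,0,-0.5,0,0,0,0],[4.5,0,-0.5,0,0,0,0],[6,0,-0.5,0,0,0,0],[7.5,0,-0.5,0,0,0,0],[9,0,-0.5,0,0,0,0],[10.5,0,-0.5,0,0,0,0],[12,0,-0.5,0,0,0,0]]])

```text
clock: 12.1
position: [0.5516, 0.0289, 0.2016]
ee_rot: [-0.078, 1.569, 0.078]
force: [0.2, -0.7, -6.5]
width: 0.126
```

```bash
python3 meas.py 10; python3 ov.py 10
```

```text
12.2 [0.5515 0.0289 0.2015] z-ang 0.099 q [-0.59  0.37  0.59  1.82 -0.24  1.02  0.2 ] F [ 0.19  0.06 -5.91] [-0.1   0.16 -0.02] 11.233612941128904
lo knuckle bottom est [ 0.5647 -0.1049  0.0811]
hi knuckle bottom est [ 0.5648 -0.1049  0.1861]
knuckle_low [343.8 252.4] 0.86 [ 0.5547 -0.1077  0.0865]
knuckle_high [350.6 225.1] 0.97 [ 0.5762 -0.1082  0.1774]
pin_low [350.4 221.8] 0.68 [ 0.5696 -0.1139  0.1944]
pin_high [348.5 224.7] 0.92 [ 0.5674 -0.1087  0.1825]
[0.55166744 0.02893017 0.20181785]
[array([-36.2,  -0.1,  -0.1,  -0.1,   0. ,  -0. ])]
```

View pics/s10z.png

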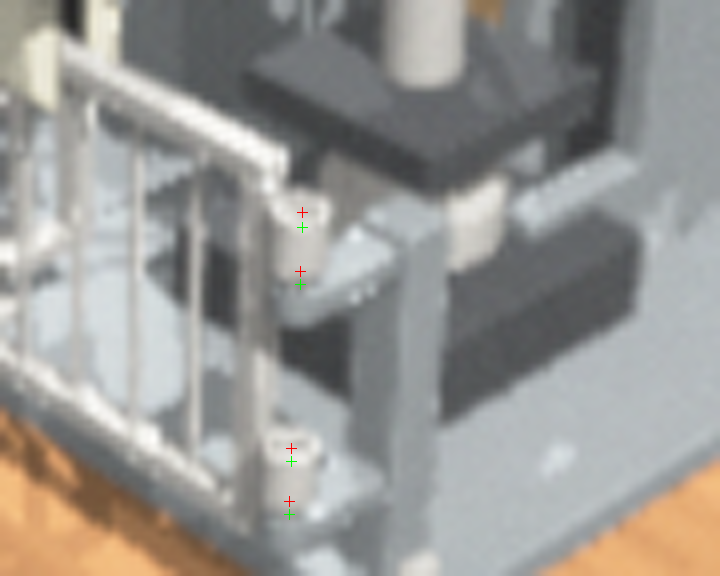

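Emit:
send_rows(rows=[[[1,0,0,0,0,0,0],[2,0,0,0,0,0,0],[3,0,0,0,0,0,0],[4,0,0,0,0,0,0],[4.7,0,0,0,0,0,0],[5.3,0,0,0,0,0,0],[5.8,0,0,0,0,0,0],[6,0,0,0,0,0,0]]])

```text
clock: 13.3
position: [0.5516, 0.0289, 0.1957]
ee_rot: [-0.078, 1.569, 0.078]
force: [-0.1, 0.6, -5.1]
width: 0.124
```

```bash
python3 meas.py 11; python3 ov.py 11
```

```text
13.4 [0.5516 0.0289 0.1957] z-ang 0.0989 q [-0.59  0.38  0.59  1.83 -0.24  1.01  0.2 ] F [-0.03 -1.01 -4.89] [-0.11  0.16  0.01] 10.905007234151105
lo knuckle bottom est [ 0.5649 -0.1049  0.0753]
hi knuckle bottom est [ 0.5649 -0.1049  0.1803]
knuckle_low [343.9 252.6] 0.82 [ 0.5564 -0.1062  0.0841]
knuckle_high [349.3 223.7] 0.76 [ 0.5645 -0.1152  0.1905]
pin_low [342.9 252.2] 0.91 [ 0.5534 -0.105   0.0862]
pin_high [346.8 226.2] 0.94 [ 0.5575 -0.1127  0.1832]
[0.55163043 0.0289711  0.19578812]
[array([-42.2,  -0.1,  -0.1,  -0.1,   0. ,  -0. ])]
```

View pics/s11z.png

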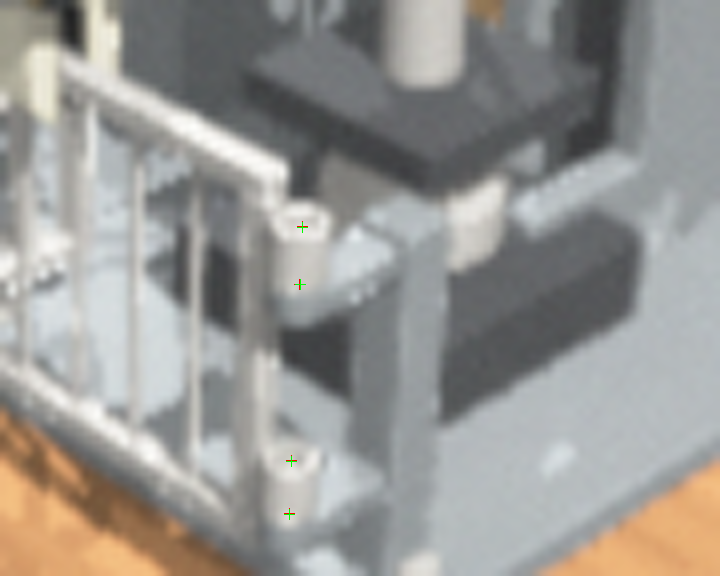

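Emit:
send_rows(rows=[[[0.2,0,0,0,0,0,0],[0.4,0,0,0,0,0,0],[0.6,0,0,0,0,0,0],[0.8,0,0,0,0,0,0],[1,0,0,0,0,0,0],[1,0,0,0,0,0,0],[1,0,0,0,0,0,0],[1,0,0,0,0,0,0]]])

```text
clock: 14.5
position: [0.5516, 0.0289, 0.1948]
ee_rot: [-0.078, 1.569, 0.078]
force: [0.5, -0.7, -6.2]
width: 0.123
```

Emit:
send_rows(rows=[[[0.2,0,0,0,0,0,0],[0.4,0,0,0,0,0,0],[0.6,0,0,0,0,0,0],[0.8,0,0,0,0,0,0],[1,0,0,0,0,0,0],[1.2,0,0,0,0,0,0],[1.4,0,0,0,0,0,0],[1.5,0,0,0,0,0,0]]])

```text
clock: 15.3
position: [0.5517, 0.029, 0.1933]
ee_rot: [-0.078, 1.569, 0.078]
force: [-0.4, 0.8, -4.6]
width: 0.126
```

Emit:
send_rows(rows=[[[0.3,0,0,0,0,0,0],[0.6,0,0,0,0,0,0],[0.9,0,0,0,0,0,0],[1.2,0,0,0,0,0,0],[1.4,0,0,0,0,0,0],[1.6,0,0,0,0,0,0],[1.8,0,0,0,0,0,0],[2,0,0,0,0,0,0]]])

```text
clock: 16.1
position: [0.5521, 0.0296, 0.1917]
ee_rot: [-0.077, 1.568, 0.079]
force: [-0.8, 5.6, 5.2]
width: 0.124
```

```bash
python3 meas.py 12; python3 ov.py 12
```

```text
16.2 [0.552  0.0296 0.1917] z-ang 0.0995 q [-0.58  0.38  0.59  1.83 -0.25  1.    0.21] F [-2.03  5.01  5.14] [ 0.6   0.42 -0.08] 11.583772980077196
lo knuckle bottom est [ 0.5655 -0.1041  0.0712]
hi knuckle bottom est [ 0.5654 -0.1042  0.1762]
knuckle_low [346.8 254.8] 0.76 [ 0.5611 -0.1147  0.0788]
knuckle_high [349.9 225. ] 0.89 [ 0.5699 -0.1121  0.1823]
pin_low [342.5 251.1] 0.85 [ 0.5594 -0.0961  0.0823]
pin_high [345.  223.3] 0.97 [ 0.5554 -0.1066  0.1909]
[0.5520196  0.02963084 0.19170223]
[array([-46.3,  -0.7,  -0.5,  -0. ,   0.1,  -0. ])]
```

View pics/s12z.png

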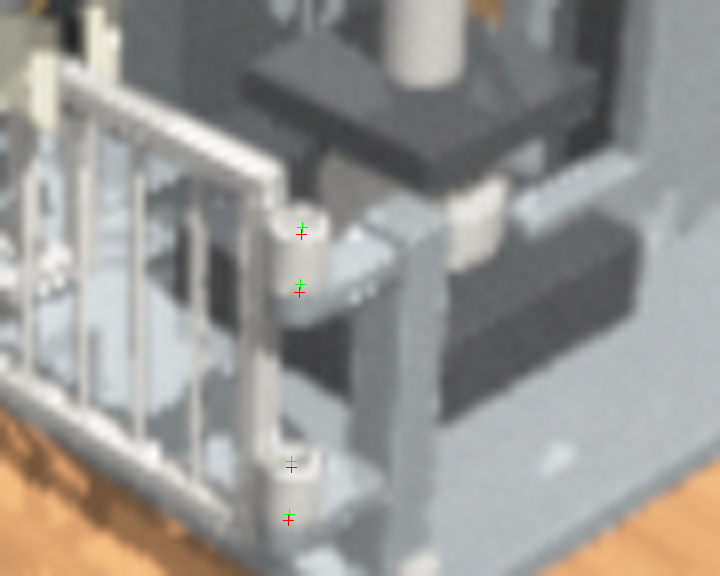

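Emit:
send_rows(rows=[[[-0.5,-0.5,0,0,0,0,0],[-1,-0.7,0,0,0,0,0],[-1,-0.7,0,0,0,0,10],[-1,-0.7,0,0,0,0,16],[-1,-0.7,0,0,0,0,20],[-1,-0.7,0,0,0,0,30],[-1,-0.7,0,0,0,0,45],[-1,-0.7,0,0,0,0,60]]])

```text
clock: 17.3
position: [0.5517, 0.028, 0.1922]
ee_rot: [-0.078, 1.569, 0.077]
force: [-0.0, 0.3, 0.4]
width: 0.409
```

```bash
python3 meas.py 13; python3 ov.py 13
```

```text
17.4 [0.5517 0.0281 0.1922] z-ang 0.0988 q [-0.58  0.38  0.59  1.83 -0.25  1.    0.21] F [0.73 0.95 0.75] [-0.12  0.07 -0.02] 46.03427374440767
lo knuckle bottom est [ 0.565  -0.1057  0.0718]
hi knuckle bottom est [ 0.565  -0.1057  0.1768]
knuckle_low [345.2 253.6] 0.86 [ 0.5593 -0.1091  0.0807]
knuckle_high [349.4 224.4] 0.84 [ 0.5683 -0.1115  0.1846]
pin_low [344.8 251.8] 0.67 [ 0.5538 -0.1132  0.0925]
pin_high [345.4 225.1] 0.9 [ 0.5582 -0.1056  0.183 ]
[0.55169738 0.02824014 0.19225809]
[array([-45.7,   0.6,  -0.1,  -0.1,   0. ,  -0. ])]
```

View pics/s13z.png

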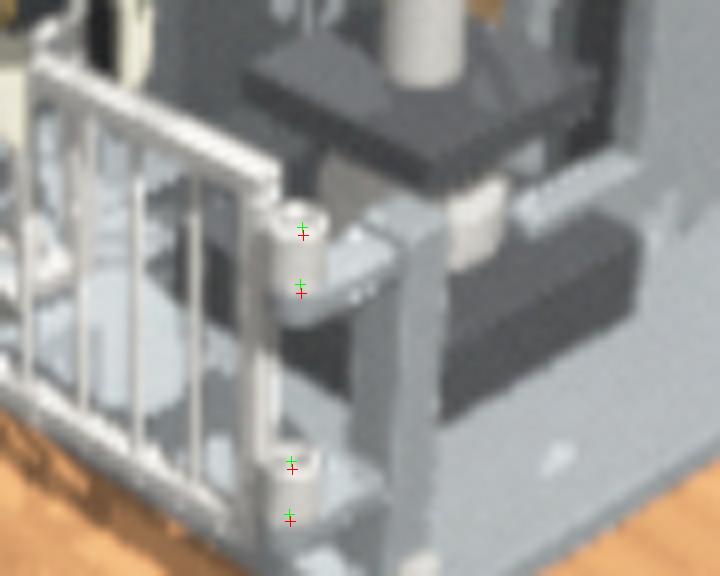

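View pics/wrist13.png

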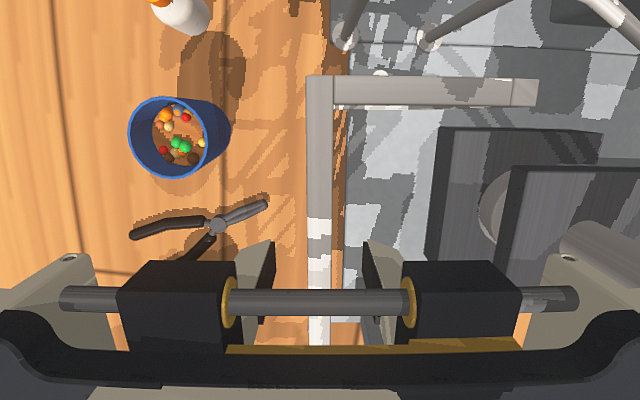

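Emit:
send_rows(rows=[[[-10,0,0,0,0,0,70],[-35,0,0,0,0,0,70],[-70,0,-5,0,0,0,70],[-110,0,-20,0,0,0,60],[-150,10,-45,0,0,0,40],[-180,25,-75,0,0,0,20],[-205,40,-100,0,0,0,0],[-215,50,-110,0,0,0,0]]])

```text
clock: 18.5
position: [0.4362, 0.0673, 0.4106]
ee_rot: [-0.076, 1.566, 0.08]
force: [0.1, 1.4, -0.1]
width: 0.317
```

```bash
cat >> h.py <<'E'
O=np.array([.7521,.0334]);PY=.10
def pw(x,y,z):
    """press frame mm -> world m"""
    c,s=np.cos(PY),np.sin(PY);return np.array([O[0]+(c*x-s*y)/1000,O[1]+(s*x+c*y)/1000,z/1000])
def Rl(L):
    f=np.array([np.cos(PY),np.sin(PY),0]);zz=np.array([-np.sin(PY),np.cos(PY),0]);L=np.radians(L)
    x=f*np.sin(L)+np.array([0,0,-np.cos(L)]);return np.c_[x,np.cross(zz,x),zz]
E
python3 - <<'E'
from h import *
for n in ("side","wrist","top"):
    s=arm.observe();im,d=optics.get_image(n);cv2.imwrite(f"pics/{n}14.png",im[:,:,::-1]);np.savez(f"{n}14.npz",im=im,d=d,p=s["position"],r=s["ee_rot"])
print(s["clock"],s["position"],s["joints"].round(2),s["width"])
p,Rm=pose();R1=Rl(45);rel=R.from_matrix(Rm.T@R1).as_rotvec();print(np.degrees(rel))
pe=pw(-275,245,300)
print(pe,rows_to([(p+(pe-p)*f,Rm@R.from_rotvec(rel*f).as_matrix()) for f in (.5,1)],(p,Rm)))
E
```

```text
18.6 [0.43675499 0.06821848 0.40963526] [-0.84 -0.01  0.57  1.7   0.01  1.45 -0.17] 0.2264190099516563
[-84.95626583 -34.99513312 -35.14761191]
[0.45401467 0.24972183 0.3       ] [array([ 54.4,  89.8,  17.4, -42.5, -17.5, -17.6]), array([108.7, 179.5,  34.7, -85. , -35. , -35.1])]
```

View pics/side14.png

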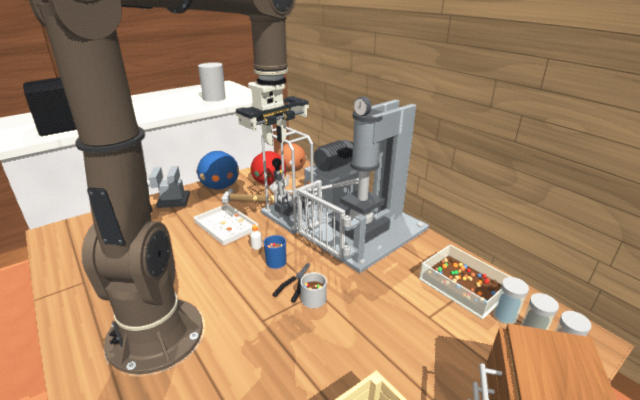

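View pics/wrist14.png

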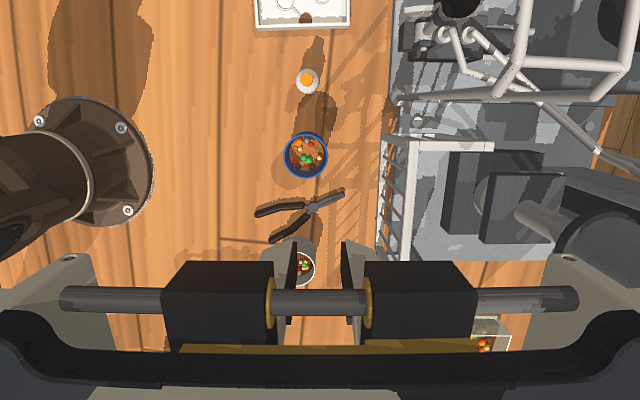

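```bash
python3 - <<'E'
from h import *
p,Rm=pose();R1=Rl(45);rel=R.from_matrix(Rm.T@R1).as_rotvec()
pe=pw(-260,245,285);print(pe)
for r in rows_to([(p+(pe-p)*f,Rm@R.from_rotvec(rel*f).as_matrix()) for f in (np.arange(8)+1)/14],(p,Rm)):print(r)
E
```

```text
[0.46893973 0.25121933 0.285     ]
[ 8.8 12.8  3.6 -6.1 -2.5 -2.5]
[ 17.7  25.6   7.1 -12.1  -5.   -5. ]
[ 26.5  38.5  10.7 -18.2  -7.5  -7.5]
[ 35.4  51.3  14.2 -24.3 -10.  -10. ]
[ 44.2  64.1  17.8 -30.3 -12.5 -12.6]
[ 53.   76.9  21.3 -36.4 -15.  -15.1]
[ 61.9  89.7  24.9 -42.5 -17.5 -17.6]
[ 70.7 102.6  28.4 -48.5 -20.  -20.1]
```

Emit:
send_rows(rows=[[[9,13,3,-6,-2.5,-2.5,0],[18,26,6,-12,-5,-5,0],[26,38,9,-18,-7.5,-7.5,0],[35,51,11,-24,-10,-10,0],[44,64,14,-30,-12.5,-12.5,0],[53,77,16,-36,-15,-15,0],[62,90,18,-42,-17.5,-17.5,0],[70,102,20,-48,-20,-20,0]]])

```text
clock: 19.45
position: [0.4474, 0.1705, 0.3361]
ee_rot: [-0.945, 1.067, 0.446]
force: [-0.3, 0.2, 0.0]
width: 0.007
```

```bash
python3 - <<'E'
from h import *
s=arm.observe();print(s["clock"],s["position"],s["joints"].round(2),s["width"],s["force"])
p,Rm=pose();R1=Rl(45);rel=R.from_matrix(Rm.T@R1).as_rotvec()
pe=pw(-260,245,285);print(pe)
for r in rows_to([(p+(pe-p)*f,Rm@R.from_rotvec(rel*f).as_matrix()) for f in (np.arange(7)+1)/7],(p,Rm)):print(r)
E
```

```text
19.45 [0.44744332 0.17051293 0.33609221] [-1.07 -0.1   0.24  2.06  0.53  1.01 -0.12] 0.007412116718039801 [-2.85049753e-01  2.49759278e-01  2.32092794e-04]
[0.46893973 0.25121933 0.285     ]
[ 6.5  7.3 10.  -5.2 -2.2 -2.2]
[ 12.9  14.6  20.1 -10.5  -4.4  -4.3]
[ 19.4  21.9  30.1 -15.7  -6.6  -6.5]
[ 25.9  29.1  40.1 -21.   -8.8  -8.6]
[ 32.3  36.4  50.2 -26.2 -10.9 -10.8]
[ 38.8  43.7  60.2 -31.4 -13.1 -12.9]
[ 45.3  51.   70.2 -36.7 -15.3 -15.1]
```

Emit:
send_rows(rows=[[[6,7,10,-5,-2,-2,0],[13,15,20,-10,-4.5,-4.5,0],[19,22,30,-16,-6.5,-6.5,0],[26,29,40,-21,-9,-8.5,0],[32,36,50,-26,-11,-11,0],[39,44,60,-31.5,-13,-13,0],[45,51,70,-36.5,-15.5,-15,0],[45,51,70,-36.5,-15.5,-15,0]]])

```text
clock: 20.25
position: [0.4683, 0.2498, 0.2842]
ee_rot: [-1.515, 0.546, 0.692]
force: [-0.2, 0.2, -0.2]
width: 0.005
```

```bash
python3 - <<'E'
from h import *
optics.get_image("top")
for n in ("side","wrist"):
    s=arm.observe();im,d=optics.get_image(n);cv2.imwrite(f"pics/{n}15.png",im[:,:,::-1]);np.savez(f"{n}15.npz",im=im,d=d,p=s["position"],r=s["ee_rot"])
print(s["clock"],s["position"],s["joints"].round(2),s["width"],s["force"])
Rm=R.from_rotvec(s["ee_rot"]).as_matrix();print(Rm.round(3));
C=cam("wrist",s)
for n in("wrist","side"):
  d=np.load(f"{n}15.npz")["d"];C=cam(n,s)
  for t in("lever_knob","hoop","valve_lever"):
    for q in finder.place_of(n,t)[:1]:
        u,v=q["xy"];dd=d[int(round(v)),int(round(u))];w=px2w(C,q["xy"],dd)[0];pr=np.array([[np.cos(PY),np.sin(PY)],[-np.sin(PY),np.cos(PY)]])@(w[:2]-O)*1000
        print(n,t,round(q["confidence"],2),np.round(q["xy"],1),w.round(3),"press",pr.round(1))
E
```

```text
20.35 [0.46896098 0.24990869 0.2860126 ] [-1.13 -0.05  0.13  2.33  1.16  0.65 -0.23] 0.00598549829668178 [ 0.13952667 -0.30424668 -0.17764567]
[[ 0.702 -0.706 -0.092]
 [ 0.069 -0.06   0.996]
 [-0.709 -0.706  0.006]]
wrist lever_knob 0.92 [323.8 248.5] [0.452 0.25  0.286] press [-276.9  245.2]Traceback (most recent call last):
  File "<stdin>", line 11, in <module>
ValueError: it knows: cup, glue, guard, guard_corner, guard_home, guard_rail, hoop, knuckle_high, knuckle_low, lever_knob, lever_pivot, mallet, pin_high, pin_low, pliers, press, tin, tray
```

View pics/wrist15.png

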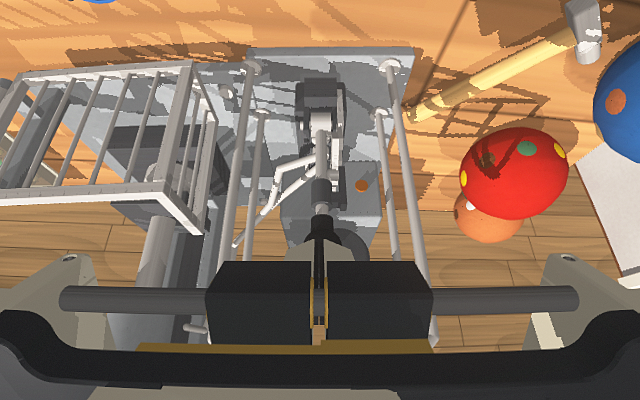

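View pics/side15.png

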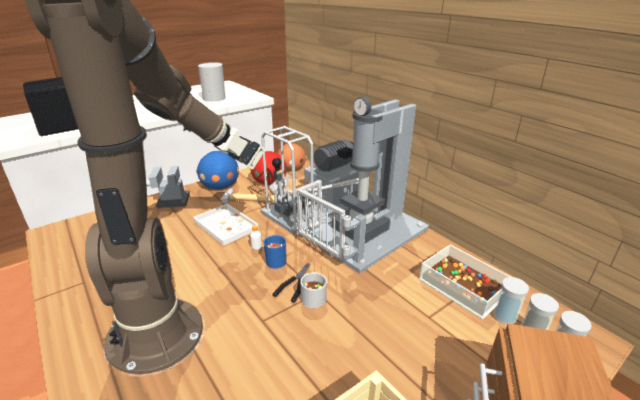

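```bash
python3 - <<'E'
from h import *
z=np.load("wrist15.npz");im=z["im"];a=cv2.resize(im[150:280,230:430,::-1],None,fx=4,fy=4,interpolation=cv2.INTER_CUBIC);cv2.imwrite("pics/w15z.png",a)
s=dict(position=z["p"],ee_rot=z["r"])
C=cam("wrist",s)
for q in (-.02,.1,.18,.57):
    b=pw(-165+150*np.sin(q-.28),245,105+150*np.cos(q-.28));print(q,b.round(3),"w",w2px(C,b)[0].round(1),"s",w2px(cam("side"),b)[0].round(1))
S=np.load("side15.npz");im=S["im"];x0,y0=245,115
a=cv2.resize(im[y0:225,x0:340,::-1],None,fx=6,fy=6,interpolation=cv2.INTER_CUBIC)
for q in(-.02,.1,.18):
    u=(w2px(cam("side"),pw(-165+150*np.sin(q-.28),245,105+150*np.cos(q-.28)))[0]-[x0,y0]+.5)*6;cv2.drawMarker(a,tuple(int(k) for k in u),(0,255,0),cv2.MARKER_CROSS,10,1)
cv2.imwrite("pics/s15z.png",a)
d=z["d"]
for uv in[(345,240),(355,245),(340,232),(322,212)]:
    w=px2w(C,uv,d[uv[1],uv[0]])[0];print(uv,w.round(3))
E
```

```text
-0.02 [0.519 0.256 0.248] w [322.2 229.3] s [269.4 166.3]
0.1 [0.537 0.258 0.253] w [322.2 242.2] s [273.4 163.8]
0.18 [0.549 0.259 0.254] w [322.2 248.7] s [276.2 162.4]
0.57 [0.606 0.265 0.249] w [321.9 261.5] s [289.3 159.4]
(345, 240) [0.779 0.322 0.161]
(355, 245) [0.777 0.338 0.17 ]
(340, 232) [0.78  0.315 0.147]
(322, 212) [0.546 0.259 0.221]
```

View pics/w15z.png

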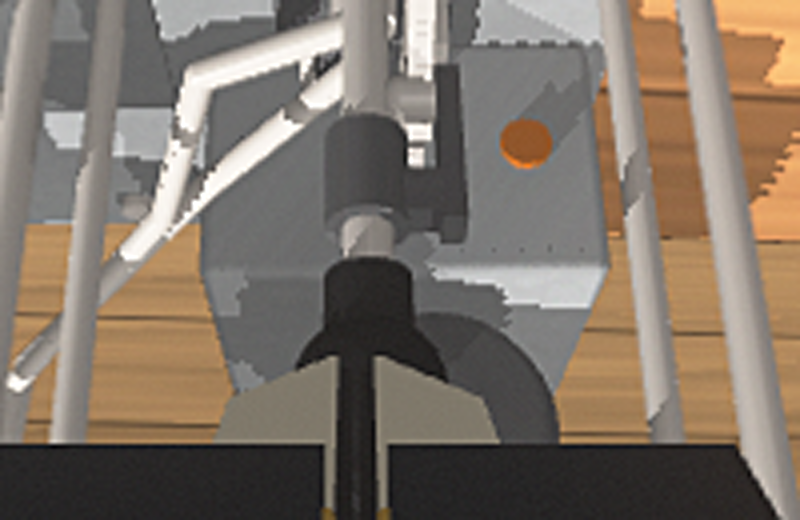

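View pics/s15z.png

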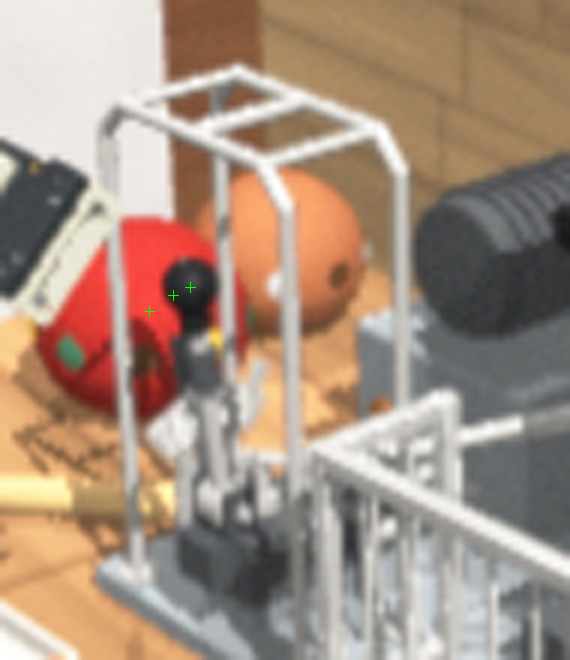

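```bash
cat >> h.py <<'E'
def inpress(p):
    c,s=np.cos(PY),np.sin(PY);d=np.array(p[:2])-O;return np.round([1000*(c*d[0]+s*d[1]),1000*(-s*d[0]+c*d[1]),p[2]*1000],1)
E
python3 - <<'E'
from h import *
p,Rm=pose();print(inpress(p))
for t in [(-260,245,247),(-215,245,247),(-165,245,247)]: print(rows_to([(pw(*t),Rl(45))],(p,Rm)))
E
```

```text
[-259.8  244.7  287.2]
[array([28.3, 28.5, -0. , -0.6,  0.1, -0. ])]
[array([60.1, -3.3,  0.3, -0.6,  0.1, -0. ])]
[array([ 95.4, -38.7,   0.6,  -0.6,   0.1,  -0. ])]
```

Emit:
send_rows(rows=[[[6,6,0,0,0,0,0],[14,14,0,0,0,0,0],[22,22,0,-0.5,0,0,0],[30,26,0,-0.5,0,0,0],[40,17,0,-0.5,0,0,0],[50,7,0,-0.5,0,0,0],[58,-1,0,-0.5,0,0,0],[60,-3,0,-0.5,0,0,0]]])

```text
clock: 21.3
position: [0.515, 0.2556, 0.2472]
ee_rot: [-1.518, 0.541, 0.691]
force: [-0.4, -0.6, 0.7]
width: 0.002
```

```bash
cat > lv.py <<'E'
from h import *
import sys
tag=sys.argv[1]
s=arm.observe();print(s["clock"],inpress(s["position"]),s["joints"].round(2),"F",s["force"].round(1),s["ft_torque"].round(2))
im,d=optics.get_image("side");x0,y0=235,115
a=cv2.resize(im[y0:205,x0:330,::-1],None,fx=7,fy=7,interpolation=cv2.INTER_CUBIC)
C=cam("side")
for q in(0,.1,.18,.26,.42,.55,.6):
    u=(w2px(C,pw(-165+150*np.sin(q-.28),245,105+150*np.cos(q-.28)))[0]-[x0,y0]+.5)*7;cv2.drawMarker(a,tuple(int(k) for k in u),(0,255,0),cv2.MARKER_CROSS,8,1)
cv2.imwrite(f"pics/s{tag}z.png",a)
im,d=optics.get_image("wrist");cv2.imwrite(f"pics/w{tag}.png",im[:,:,::-1])
p,Rm=pose()
E
python3 lv.py 16; python3 -c "
from h import *
p,Rm=pose();print(inpress(p))
for x in(-204,-190,-180,-170,-165,-160):print(x,rows_to([(pw(x,245,247),Rl(45))],(p,Rm)))"
```

```text
21.3 [-213.7  244.7  247.2] [-1.06  0.09  0.19  2.33  1.37  0.52 -0.39] F [-0.4 -0.6  0.7] [-0.02  0.87 -0.02]
[-215.1  244.8  246.6]
-204 [array([ 7.5, -8.1,  0.2, -0. ,  0.1,  0. ])]
-190 [array([ 17.4, -18. ,   0.2,  -0. ,   0.1,   0. ])]
-180 [array([ 24.5, -25.1,   0.2,  -0. ,   0.1,   0. ])]
-170 [array([ 31.6, -32.2,   0.2,  -0. ,   0.1,   0. ])]
-165 [array([ 35.1, -35.7,   0.2,  -0. ,   0.1,   0. ])]
-160 [array([ 38.6, -39.2,   0.2,  -0. ,   0.1,   0. ])]
```

View pics/s16z.png

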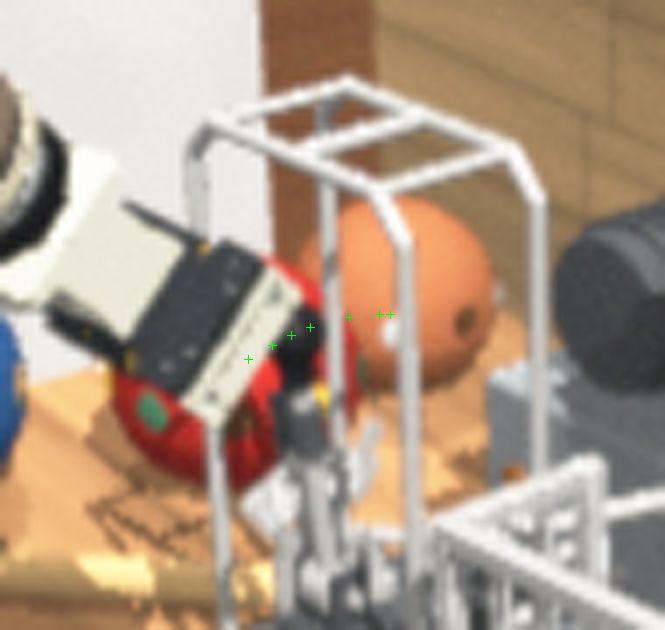

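View pics/w16.png

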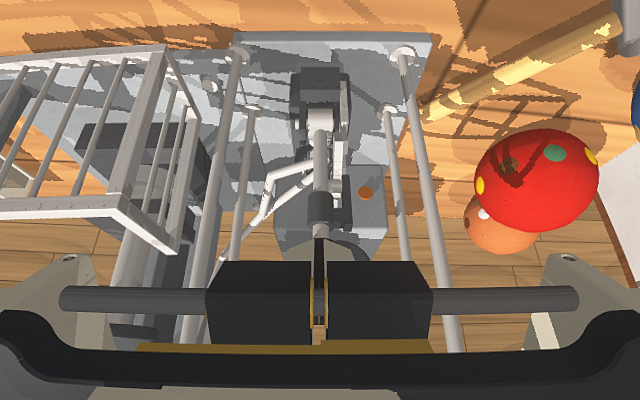

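```bash
python3 -c "
from h import *
p,Rm=pose();print(inpress(p))
for x in(-204,-192,-180,-170,-165,-160):print(x,rows_to([(pw(x,245,247),Rl(50))],(p,Rm)))"
```

```text
[-215.1  244.8  246.6]
-204 [array([ 7.5, -8.1,  0.2, -0. ,  0.1, -5. ])]
-192 [array([ 16. , -16.6,   0.2,  -0. ,   0.1,  -5. ])]
-180 [array([ 24.5, -25.1,   0.2,  -0. ,   0.1,  -5. ])]
-170 [array([ 31.6, -32.2,   0.2,  -0. ,   0.1,  -5. ])]
-165 [array([ 35.1, -35.7,   0.2,  -0. ,   0.1,  -5. ])]
-160 [array([ 38.6, -39.2,   0.2,  -0. ,   0.1,  -5. ])]
```

Emit:
send_rows(rows=[[[1,-1,0,0,0,-1,0],[3,-3,0,0,0,-3,0],[5,-5,0,0,0,-4,0],[7,-8,0,0,0,-5,0],[9,-10,0,0,0,-5,0],[11,-12,0,0,0,-5,0],[13,-14,0,0,0,-5,0],[15,-16,0,0,0,-5,0]]])

```text
clock: 22.2
position: [0.535, 0.2582, 0.2473]
ee_rot: [-1.533, 0.471, 0.626]
force: [-3.0, -0.2, 1.8]
width: 0.002
```

```bash
python3 lv.py 17; python3 -c "
from h import *
p,Rm=pose();print(inpress(p))
for x in(-190,-180,-170,-165,-160):print(x,rows_to([(pw(x,245,247),Rl(50))],(p,Rm)))"
```

```text
22.2 [-193.6  245.3  247.3] [-1.06  0.13  0.19  2.36  1.65  0.55 -0.67] F [-3.  -0.2  1.8] [-0.06  0.85  0.  ]
[-193.4  245.2  247.3]
-190 [array([ 2.8, -2. , -0.2, -0. ,  0.1,  0. ])]
-180 [array([10.5, -8.4, -0.2, -0. ,  0.1,  0. ])]
-170 [array([ 18.1, -14.8,  -0.2,  -0. ,   0.1,   0. ])]
-165 [array([ 22. , -18. ,  -0.2,  -0. ,   0.1,   0. ])]
-160 [array([ 25.8, -21.3,  -0.3,  -0. ,   0.1,   0. ])]
```

View pics/s17z.png

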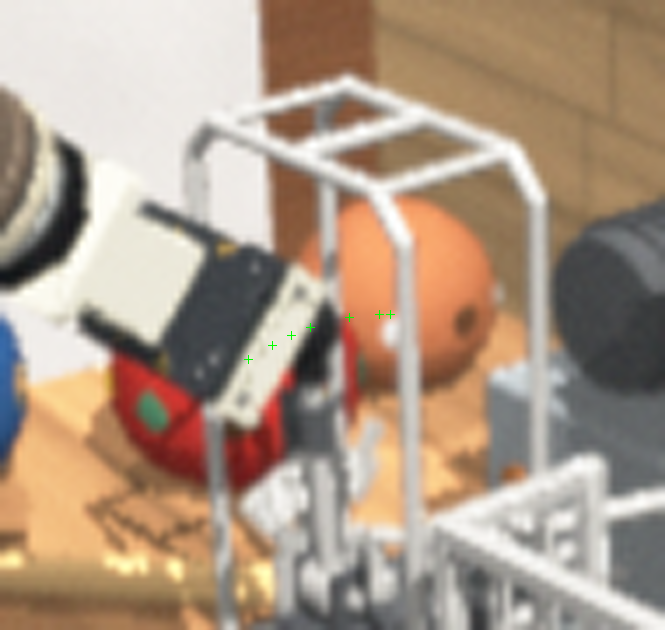

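Emit:
send_rows(rows=[[[2,-2,0,0,0,0,0],[5,-4,0,0,0,0,0],[8,-6,0,0,0,0,0],[10.5,-8.5,0,0,0,0,0],[13,-10.5,0,0,0,0,0],[15,-12.5,0,0,0,0,0],[17,-14,0,0,0,0,0],[18,-15,0,0,0,0,0]]])

```text
clock: 23.1
position: [0.5565, 0.2605, 0.2459]
ee_rot: [-1.534, 0.472, 0.629]
force: [-19.1, -3.1, 7.2]
width: 0.001
```

```bash
python3 lv.py 18; python3 -c "
from h import *
p,Rm=pose();print(inpress(p))
for x in(-170,-165,-160,-157):print(x,rows_to([(pw(x,245,247),Rl(50))],(p,Rm)))"
```

```text
23.1 [-171.9  245.5  245.9] [-1.03  0.16  0.21  2.33  1.68  0.51 -0.66] F [-19.1  -3.1   7.2] [-0.41  2.2  -0.26]
[-172.   245.5  245.7]
-170 [array([ 0.7, -2.2, -0.5,  0.1,  0.2, -0.2])]
-165 [array([ 4.5, -5.5, -0.5,  0.1,  0.2, -0.2])]
-160 [array([ 8.3, -8.7, -0.5,  0.1,  0.2, -0.2])]
-157 [array([ 10.6, -10.6,  -0.5,   0.1,   0.2,  -0.2])]
```

View pics/s18z.png

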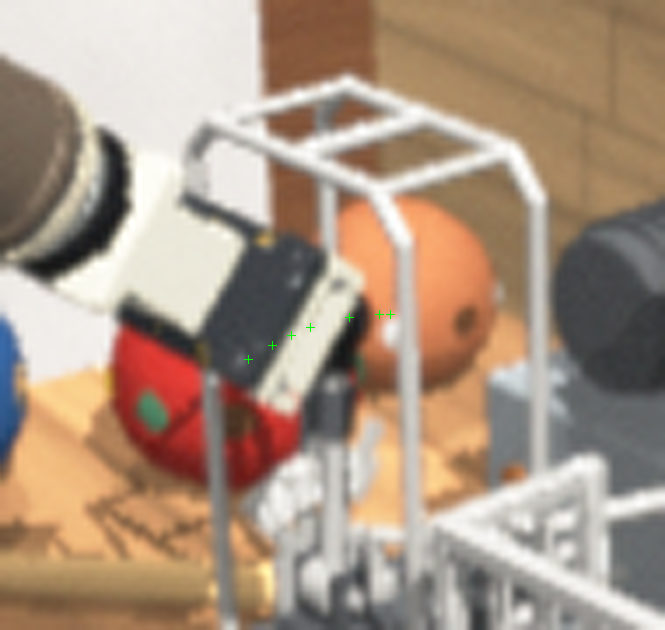

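Emit:
send_rows(rows=[[[1,-1,0,0,0,0,0],[2,-2,0,0,0,0,0],[3,-2.5,0,0,0,0,0],[4,-3.5,0,0,0,0,0],[5,-4,0,0,0,0,0],[6,-5,0,0,0,0,0],[6,-5,0,0,0,0,0],[6,-5,0,0,0,0,0]]])

```text
clock: 24.0
position: [0.5663, 0.2611, 0.2472]
ee_rot: [-1.533, 0.471, 0.625]
force: [0.3, -0.6, 0.7]
width: 0.002
```

```bash
python3 lv.py 19
```

```text
24.0 [-162.2  245.1  247.2] [-1.02  0.17  0.22  2.31  1.69  0.5  -0.66] F [ 0.3 -0.6  0.7] [-0.07  0.95  0.02]
```

View pics/s19z.png

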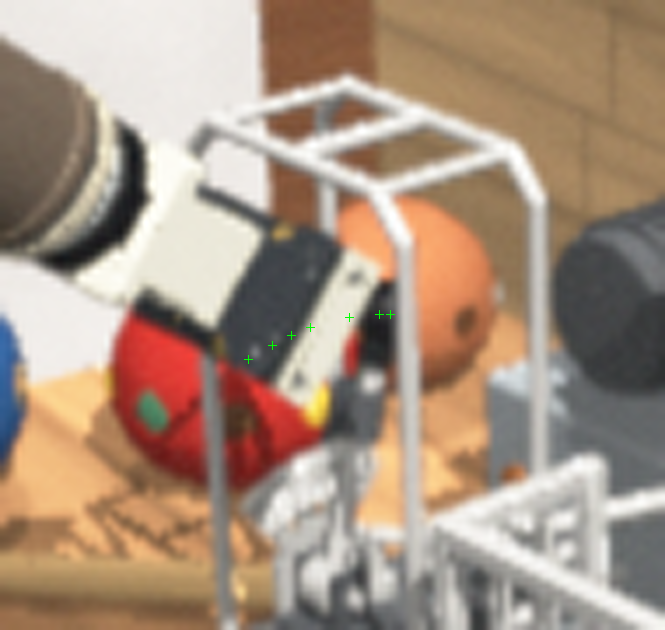

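Emit:
send_rows(rows=[[[-3,3,0,0,0,0,0],[-10,8,0,0,0,0,0],[-20,17,0,0,0,0,0],[-32,27,0,0,0,0,0],[-46,38,0,0,0,0,0],[-60,50,0,0,0,0,0],[-75,60,0,0,0,0,0],[-85,62,0,0,0,0,0]]])

```text
clock: 24.9
position: [0.4589, 0.2499, 0.2535]
ee_rot: [-1.535, 0.471, 0.628]
force: [0.3, 0.5, -0.4]
width: 0.007
```

```bash
python3 - <<'E'
from h import *
for n in ("side","top","wrist"):
    s=arm.observe();im,d=optics.get_image(n);cv2.imwrite(f"pics/{n}20.png",im[:,:,::-1]);np.savez(f"{n}20.npz",im=im,d=d)
print(s["clock"],inpress(s["position"]),s["joints"].round(2),s["force"])
z=np.load("side20.npz")["im"];C=cam("side");x0,y0=235,115
a=cv2.resize(z[y0:205,x0:330,::-1],None,fx=7,fy=7,interpolation=cv2.INTER_CUBIC)
for q in(.18,.42,.55,.6):
    u=(w2px(C,pw(-165+150*np.sin(q-.28),245,105+150*np.cos(q-.28)))[0]-[x0,y0]+.5)*7;cv2.drawMarker(a,tuple(int(k) for k in u),(0,255,0),cv2.MARKER_CROSS,8,1)
cv2.imwrite("pics/s20z.png",a)
a=cv2.resize(z[170:270,280:390,::-1],None,fx=6,fy=6,interpolation=cv2.INTER_CUBIC)
def pt(w):
    u=(w2px(C,w)[0]-[280,170]+.5)*6;cv2.drawMarker(a,tuple(int(k) for k in u),(0,255,0),cv2.MARKER_CROSS,8,1)
for P in[(-200,100,50),(-200,-119,75),(-200,-119,180),(-200,100,220),(-110,100,220),(-200,-119,205)]:pt(pw(*P))
cv2.imwrite("pics/s20g.png",a)
E
```

```text
25.0 [-269.3  245.4  254.3] [-1.17  0.02  0.09  2.46  1.48  0.69 -0.65] [-0.04442569  0.03381681 -0.2709204 ]
```

View pics/s20z.png

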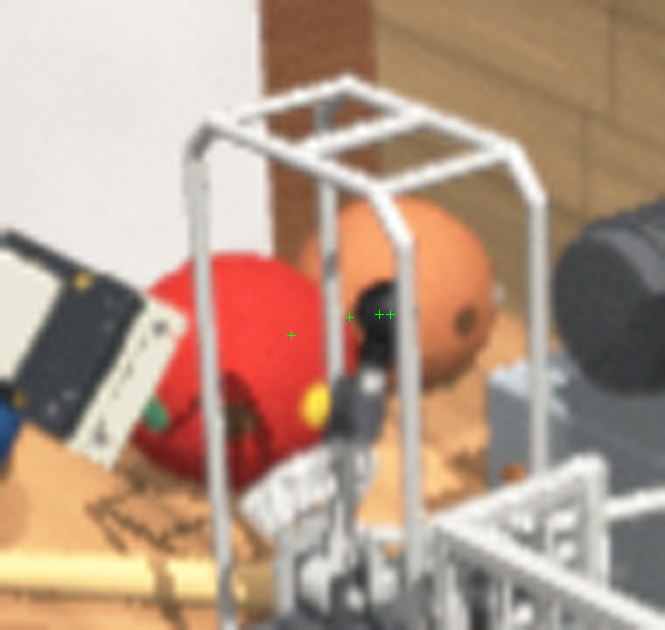

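View pics/s20g.png

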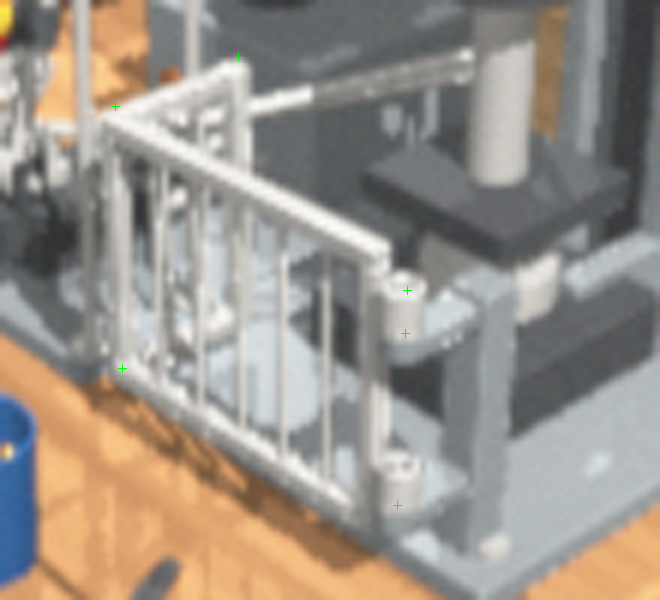

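View pics/wrist20.png

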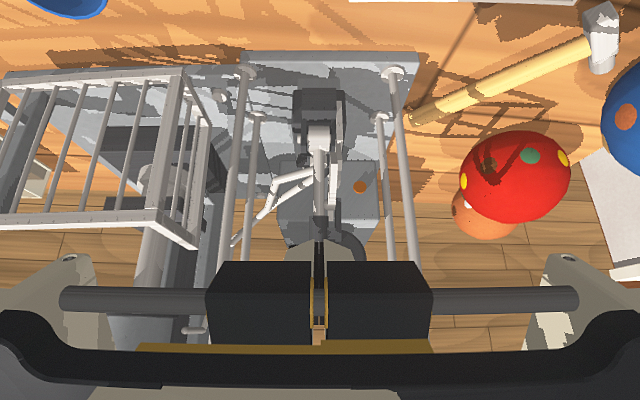

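View pics/top20.png

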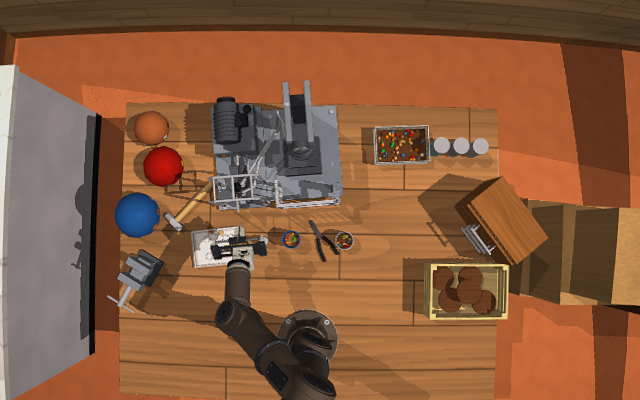

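```bash
python3 - <<'E'
from h import *
for n in("side","top"):
    d=np.load(f"{n}20.npz")["d"];C=cam(n);vv,uu=np.mgrid[0:400,0:640]
    P=px2w(C,np.c_[uu.ravel(),vv.ravel()],d.ravel());c,s=np.cos(PY),np.sin(PY);D=P[:,:2]-O
    q=np.c_[(c*D[:,0]+s*D[:,1])*1000,(-s*D[:,0]+c*D[:,1])*1000,P[:,2]*1000]
    m=(abs(q[:,0]+200)<25)&(q[:,1]>-95)&(q[:,1]<90)&(abs(q[:,2]-217)<9)
    q=q[m];l=cv2.fitLine(q.astype(np.float32),cv2.DIST_HUBER,0,1,.01).ravel();print(n,len(q),l.round(3),"zmed at ends",np.median(q[q[:,1]>60,2]),np.median(q[q[:,1]<-60,2]))
a,b=np.load("top0.npz")["im"].astype(int),np.load("top20.npz")["im"].astype(int)
print("clock",arm.observe()["clock"])
E
```

```text
side 192 [-1.00000e-03  1.00000e+00 -1.90000e-02 -2.02582e+02 -2.30890e+01
  2.14364e+02] zmed at ends 212.31678863057513 216.70126252134037
top 153 [-1.10000e-02  1.00000e+00 -2.60000e-02 -2.00239e+02 -6.87300e+00
  2.16832e+02] zmed at ends 216.4627378768047 218.49649267483184
clock 25.05
```

```bash
python3 -c "
from h import *
print(arm.sign_off())"
```

```text
the job is handed in; nothing more can be done
None
```

The guard is hung closed on both pins and the valve lever is in the float notch. I handed the job in at about 25 s of the 72 s allowed.

**Guard:** I picked it up by its top tube, brought it in from the front and lowered both knuckles until the collars pushed back about 10 N. I eased off slightly and opened the fingers.
- The last depth check puts the leaf parallel to the press front within about 0.01 rad and within about 3 mm of its closed position.
- Its wing end sits a few millimetres low, a tilt of about 0.02 rad. I put this down to play in the hinge bores.
- The rail's height at the hinge end read 217–218 mm against the 220 mm expected for a fully seated guard. It seated about 4 mm lower than I had worked out, so I take it to be right down.

**Lever:** I pushed the knob with closed fingers under the hoop, with about 20 N of push peaking near the tooth. The force then dropped to zero, and I backed away.
- In the last side picture the knob is at about 0.55–0.60 rad, with the gripper well clear.
- I used a lean of 50 degrees, just beyond the advised 30–45, to gain clearance to the hoop legs. The force readings showed no sign of touching them.

**Other things on the bench:** they look unmoved in the last pictures. I checked this by eye only.

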